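# Close the glaze mill jar and tighten its ratchet knob until it clicks

### The job

Close the standing mill jar: set its white porcelain lid squarely into the mouth, swing the steel clamp bar over it until it stops at the stud, then tighten the black ratchet knob clockwise until it slips, stopping after two or three clicks so that the lid stays clamped. Set the porcelain down gently and leave the other things on the table where they are.

Things in the scene. Friction and masses are not known exactly. Their poses are not given: they have to be found in the camera images.
- jar_mouth (a point): Centre of the mouth, level with the rim, 150 mm up, of the white mill jar that stands fixed to the table (body 140 mm wide; neck 108 mm wide outside, mouth 80 mm). Its y axis points to the pivot post, 74 mm from the axis; the headed stud stands 74 mm off on the other side. Both posts are 18 mm wide and end 71 mm above the rim. The bar's underside is 50 mm above the rim.
- lid_boss (a point): The loose white porcelain lid, about 0.32 kg: a disc 104 mm wide, 12 mm thick (black gasket on its underside), with a round upright boss 40 mm wide, 24 mm high on top and a spigot 76 mm wide, 8 mm deep below (foot tapered to 71 mm). This point: middle of the boss, 12 mm under its flat top and above the disc, 32 mm above the spigot's foot; z up. Seated: 24 mm above the jar's rim.
- bar (a joint): Swing of the clamp bar about the upright pivot post, rad: 0 = home against the stud, across the mouth; it starts 1.55 to 2.1 open and closes clockwise seen from above. Bar 24 mm wide, 12 mm thick; stays where it is left (about 0.12 N m of friction, 2 N at the knob). Home, the knob stands on the jar's axis.
- knob_grip (a point): Middle of the fluted black ratchet knob, on its upright axis: 44 mm wide, 32 mm high (this point 14 mm under its top), 74 mm from the pivot post, carried by the bar; its underside is at least 5 mm above the bar. Turned clockwise seen from above it drives a screw down, 8 mm a turn, against up to 0.16 N m; with the bar home its foot starts 1.5 to 3.6 mm above the seated lid (not measured).
- knob (a joint): Slip of the knob on its screw, rad, 0 at the start, growing as it slips clockwise. Until the screw is tight it stays under about 0.15. From the foot's touch the torque climbs over about 0.5 to 1.5 rad of turning to 0.25 N m, where the ratchet slips, one click each 0.314 rad, the moment dropping at each. Held still, the moment felt sags to half or less. Let go, the knob stays or springs back by less than one click.
- lid: The lid again; this point: middle of the spigot's foot, 32 mm below the other.
- jar: The jar again; this point: under its middle, on the table.
- bottle_a: Bystander: upright glaze bottle with white cap, 74 mm wide, 152 mm high; middle of its underside.
- bottle_b: Bystander: second glaze bottle, same size; middle of its underside.
- dish: Bystander: glass dish 92 mm wide, 30 mm high; middle of its underside.
- brush: Bystander: brush 190 mm long lying on the table, 10 mm thick; along its x.
- bowl: Bystander: purple glazed bowl 148 mm wide, 62 mm high, standing on a round banding wheel (220 mm wide, top 60 mm up); middle of its underside.
- crock_lid: Bystander: small brown clay lid with a ball knob, 88 mm wide, 38 mm high, not the jar's; middle of its underside.
Things that resemble listed ones, but are neither listed nor needed, are in the scene too. Of the things that look like the jar, the larger one is meant. Leave any yellow look-alike of the lid alone.

How it is judged:
By the outcome, as a careful person would: the job done as asked, in the order asked, and still so for the second after the job is handed in, with the robot touching nothing.
It also fails if it takes over 72 s, if anything falls off the work surface, if the arm or the gripper's body presses on something with over 40 N, if the wrist force passes 120 N, or if a joint passes its speed limit or range.

### The arm

A 6-joint arm with a two-finger parallel gripper is mounted at the origin on the work surface. World frame = base frame: x ahead of the robot, y to its left, z up, the work surface at z = 0. Lengths are in m, angles in degrees, forces in N, time in s.
With the tool pointing down it reaches from about 0.35 to 0.875 m from the base axis. Payload 4.2 kg.
Tool frame: the origin (TCP) lies on the centre line of the jaws, within the pads' length; the fingertips stand 19 mm ahead of it and the grasp point (between the pads) is the TCP; x points along the fingers, y is the direction in which the jaws open and shut, and the axes are right-handed (so a half turn about x gives the same grasp; the last joint's range is limited). The gripper opens to 87 mm and grips with 3 to 60 N. Pads are 19 mm wide; open, the fingers measure 117 mm over their backs; the gripper's body (75 mm by 190 mm) begins 51 mm behind the grasp point.
Start: joints at [-53.938, 22.042, 0.453, 0, -68.411, -14.817], TCP at [0.226, -0.582, 0.242] pointing down, gripper open.
Joint ranges: [-179.83, 179.83], [-69.29, 118.12], [-61.27, 80.66], [-181.25, 117.63], [-171.15, -9.14], [-177.46, 177.46]. Speed limits (degrees/s): [159.86, 159.86, 180, 180, 180, 180].

### API

Orientations are given as a 3x3 rotation matrix whose columns are the frame's x, y, z axes.
In Python, from station import r, viewer, job, spotter gives the robot as it stands.
- The arm moves only by the tool play_rows, never from a script. Its argument "commands" is a list of rows, each an object of numbers: "fingers": the gripper command: -1 is fully open, 1 is shut, values between are in proportion; "tx", "ty", "tz": the shift along the tool's x, y, z normalised to -1 to 1, where 1 is 750 mm; "ax", "ay", "az": the turn, a rotation vector about the tool's x, y, z normalised to -1 to 1, where 1 is pi rad. In form: [{"fingers": .., "tx": .., "ty": .., "tz": .., "ax": .., "ay": .., "az": ..}, ...]. A call has 1 to 5 rows; each row is the pose to reach, as a shift and turn from the pose commanded when the call began, along the tool's axes at that moment, turning the shorter way round; what a row does not reach only later rows make up. A row lasts 1/12 s, in which the tool goes at most 41.7 mm and 7.16 degrees, less where a joint would pass 70% of its speed; a pose out of reach is approached as far as the arm can. A call with a number of a shift or a turn outside -1 to 1 is refused whole. A call with a gripper value outside its range is refused whole. The fingers move at their own pace and stop on an object; the grip force is fixed at half the most. Time passes only in rows, so rows that repeat a pose let the fingers close. It gives the time, the measured TCP pose, the force and the opening at its end, in the units of the state.
- r.sense(): the state, without advancing time (a new reading comes with each control period).
- viewer.capture(name): name is "scene" or "side" or "wrist"; returns a dict with "image" (384x512x3 uint8, red, green, blue), "fx", "fy", "cx", "cy" (pixels), "R" (3x3) and "t" (3): a world point X has camera coordinates R X + t; the wrist camera has in their place "mount" (4x4, takes a point from camera to tool coordinates, whose origin is the TCP and whose axes are the tool frame's). Camera axes: x right, y down, z forward; pixel columns grow to the right and rows downward; lengths in m; the calibration is good to about 2 mm. A picture is of the moment at which its call begins: read the wrist's pose just before it. There is no depth.
- job.finish_job(): hands the job in, once; it reports no verdict.
Trained networks look in a picture, given as the dict that the camera call returned (one of the last four; its "shot" number tells which), for a name from the list of things; names that differ only in an ending like _2 or _b are one class to them, and where a whole thing is asked for, a point or a joint stands for the part that bears it (a point fixed in the world has none). Each returns a list of dicts, best first, with "score" (0 to 1); they miss things now and then, are a little off and sometimes report something else, mostly with a low value. They report only what shows in the picture. A call takes as long as a camera call. They do not tell look-alikes from the thing itself.
- spotter.find_in(name, picture): "uv" ([column, row] in pixels, amid what is visible of it).
- spotter.silhouettes(name, picture): "region" (384x512 bool, what is visible of it) and "uv" ([column, row] in pixels, amid what is visible of it).
The state is a dict: "time_s": time; "joints": joint angles; "joint_velocities": joint speeds; "effort": joint torques, N m; "tcp_pos": TCP position; "ee_rot": TCP orientation; "wrist_force": force on the tool from outside, world axes, zero at the start; "moment": the same for the moment, N m; "gripper_width": opening from 0.0 (shut) to 1.0 (fully open).
Only numpy, scipy, OpenCV 4.12 (cv2) and the standard library are available. Lean on these libraries where they do the work, as an engineer would, in place of code of your own. Each camera call takes 0.05 s, during which the arm holds its last target. There are 200 camera calls.

## Working session

There is one attempt and no reset: what is moved stays moved. The work goes in short steps, Python scripts to look and compute and a tool call to move; the robot and the scene stay as the last step left them, time stands still between calls to the robot, and variables do not carry over. Pictures are saved under pics/ and viewed, about 8 in all and at most 12, crops included, and the job is handed in when it is done.

Besides the shell and the picture viewer there is one more tool, called after "Request:" by a JSON object that holds its "method" and its "body". play_rows: Moves the arm, as the interface text tells. Its arguments: {"type":"object","properties":{"commands":{"type":"array"}},"required":["commands"]}

```bash
ls; mkdir -p pics; cat > h.py <<'E'
import numpy as np, cv2
from station import r, viewer, job, spotter
def cam(n):
    s=r.sense(); p=viewer.capture(n)
    if n=="wrist":
        T=np.eye(4);T[:3,:3]=np.array(s["ee_rot"]);T[:3,3]=s["tcp_pos"]
        M=T@np.array(p["mount"]); p["R"]=M[:3,:3].T; p["t"]=-M[:3,:3].T@M[:3,3]
    p["R"]=np.array(p["R"]);p["t"]=np.array(p["t"]);return p
def proj(p,X):
    c=p["R"]@np.array(X,float)+p["t"]; return np.array([p["fx"]*c[0]/c[2]+p["cx"],p["fy"]*c[1]/c[2]+p["cy"]])
def onz(p,uv,z):
    d=p["R"].T@np.array([(uv[0]-p["cx"])/p["fx"],(uv[1]-p["cy"])/p["fy"],1]); o=-p["R"].T@p["t"]
    return o+d*(z-o[2])/d[2]
def save(p,f,crop=None,k=1):
    im=p["image"][:,:,::-1]
    if crop: im=im[crop[1]:crop[3],crop[0]:crop[2]]
    cv2.imwrite("pics/"+f,cv2.resize(im,None,fx=k,fy=k,interpolation=cv2.INTER_CUBIC))
E
python3 - <<'E'
from h import *
s=r.sense(); print(s["time_s"],s["tcp_pos"],np.round(s["ee_rot"],3))
a=cam("scene");b=cam("side")
for p,n in((a,"scene"),(b,"side")):
    print(n,-p["R"].T@p["t"],p["fx"])
    for q in ["lid_boss","bar","knob_grip","jar","bottle_a","dish","brush","bowl","crock_lid"]:
        try:print(q,[(np.round(x["uv"]).tolist(),round(x["score"],2)) for x in spotter.find_in(q,p)][:4])
        except Exception as e: print(q,e)
im=np.hstack([a["image"],b["image"]])
cv2.imwrite("pics/a.png",cv2.resize(a["image"][:,:,::-1],(800,600),interpolation=cv2.INTER_CUBIC))
cv2.imwrite("pics/b.png",cv2.resize(b["image"][:,:,::-1],(800,600),interpolation=cv2.INTER_CUBIC))
E
```

```text
pics
0.0 [ 0.22629188 -0.58200249  0.24043448] [[-0.001 -0.362  0.932]
 [ 0.002  0.932  0.362]
 [-1.     0.002 -0.   ]]
scene [ 1.02145385 -0.67686307  0.88414273] 365.20193561327085
lid_boss [([181.0, 289.0], 0.72), ([147.0, 257.0], 0.55)]
bar [([321.0, 179.0], 0.76), ([235.0, 179.0], 0.65)]
knob_grip [([319.0, 172.0], 0.48), ([230.0, 173.0], 0.4)]
jar [([289.0, 216.0], 0.92), ([235.0, 200.0], 0.83), ([319.0, 177.0], 0.6), ([179.0, 287.0], 0.25)]
bottle_a [([340.0, 202.0], 0.83), ([270.0, 282.0], 0.61)]
dish [([209.0, 243.0], 0.79), ([180.0, 286.0], 0.57)]
brush [([177.0, 287.0], 0.52)]
bowl [([317.0, 158.0], 0.75)]
crock_lid [([236.0, 318.0], 0.73)]
side [0.04714602 0.86298458 0.86267529] 426.89197796505323
lid_boss [([304.0, 178.0], 0.74), ([350.0, 194.0], 0.72), ([228.0, 162.0], 0.53)]
bar [([287.0, 205.0], 0.62), ([177.0, 184.0], 0.6)]
knob_grip [([289.0, 201.0], 0.63), ([220.0, 209.0], 0.62), ([180.0, 180.0], 0.55)]
jar [([219.0, 210.0], 0.71), ([303.0, 176.0], 0.23)]
bottle_a [([154.0, 244.0], 0.84), ([231.0, 163.0], 0.76), ([305.0, 178.0], 0.18)]
dish [([302.0, 207.0], 0.73)]
brush [([250.0, 279.0], 0.78)]
bowl [([174.0, 317.0], 0.81)]
crock_lid [([254.0, 172.0], 0.77), ([229.0, 164.0], 0.2)]
```

View pics/a.png

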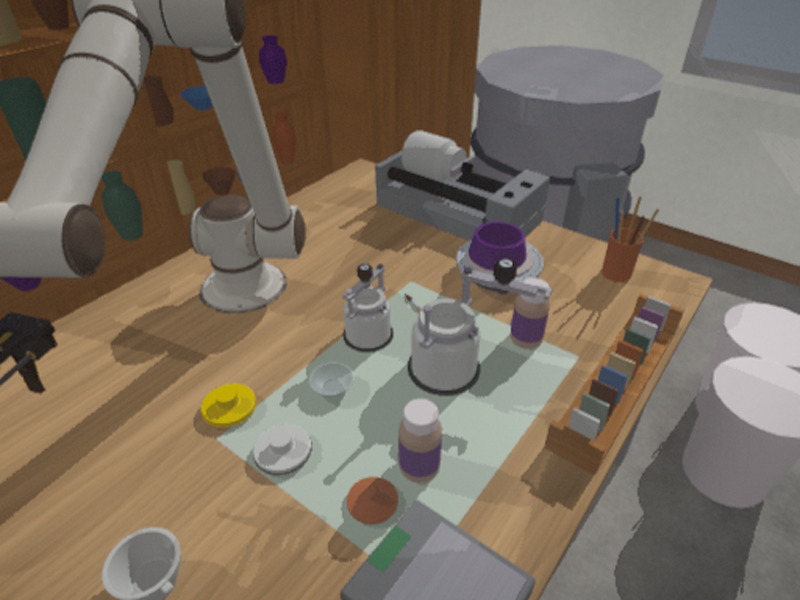

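View pics/b.png

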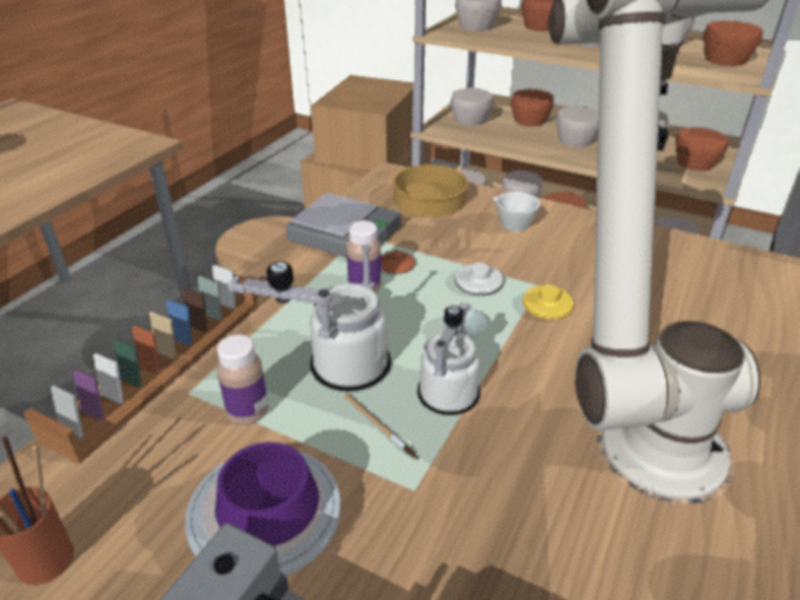

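The candidates for the lid, as scene / side pixels, are:
- White lid: (180,284) / (308,174).
- Yellow look-alike: (147,257) / (350,192), to be left alone.
- Brown crock lid: (236,318) / (254,170).
- Glass dish: (209,243).

I choose the white one. There are two jars. The larger is at (288,205) / (226,192) and the small decoy at (235,200) / (288,225).

```bash
cat >> h.py <<'E'
def tri(ps,uvs):
    A=[];B=[]
    for p,uv in zip(ps,uvs):
        for i,(f,c) in enumerate(((p["fx"],p["cx"]),(p["fy"],p["cy"]))):
            n=(uv[i]-c)/f; A.append(p["R"][i]-n*p["R"][2]); B.append(n*p["t"][2]-p["t"][i])
    X,res,_,_=np.linalg.lstsq(np.array(A),np.array(B),rcond=None); return X,res
E
python3 - <<'E'
from h import *
a=cam("scene");b=cam("side")
k=.64
for n,u,v in [("boss top",(281,437),(481,267)),("mouth",(450,317),(353,300)),("pivot top",(466,275),(325,296)),("stud top",(425,308),(368,240)),("knob",(505,270),(280,275)),("botA",(421,415),(363,230)),("botB",(533,285),(237,350)),("small knob",(365,271),(454,315)),("bowl",(497,240),(265,470)),("yellow",(229,398),(548,293))]:
    X,res=tri([a,b],[np.array(u)*k,np.array(v)*k]); print(n,np.round(X,3),res)
for q in("lid_boss",):
  for p in(a,b):
    for s in spotter.silhouettes(q,p): print(s["uv"],s["score"],s["region"].sum())
A=cv2.resize(a["image"][150:310,140:350,::-1],None,fx=2.85,fy=2.85,interpolation=cv2.INTER_CUBIC)
save(a,"c.png",(150,150,350,310),4) if 0 else None
cA=cv2.resize(a["image"][160:260,250:380,::-1],(400,308),interpolation=cv2.INTER_CUBIC);cB=cv2.resize(b["image"][140:270,140:340,::-1],(400,260),interpolation=cv2.INTER_CUBIC);cC=cv2.resize(a["image"][240:310,130:230,::-1],(400,280),interpolation=cv2.INTER_CUBIC)
cv2.imwrite("pics/c.png",np.hstack([np.vstack([cA,cC]),np.vstack([cB,np.zeros((328,400,3),np.uint8)])]))
E
```

```text
boss top [ 0.45  -0.294  0.044] [1.71669e-05]
mouth [0.569 0.06  0.147] [0.00017997]
pivot top [0.566 0.133 0.206] [6.57864185e-07]
stud top [ 0.573 -0.022  0.227] [5.49372055e-06]
knob [0.638 0.154 0.237] [2.80538903e-06]
botA [ 0.672 -0.169  0.143] [5.18151391e-06]
botB [0.659 0.259 0.146] [1.48075095e-06]
small knob [0.369 0.05  0.179] [4.92996887e-06]
bowl [0.489 0.415 0.114] [4.16226796e-06]
yellow [ 0.293 -0.284  0.033] [9.58249421e-06]
[180.1, 284.7] 0.94 937
[144.4, 259.6] 0.82 785
[287.5, 216.7] 0.27 3179
[304.7, 177.2] 0.88 465
[349.6, 195.3] 0.7 593
```

View pics/c.png

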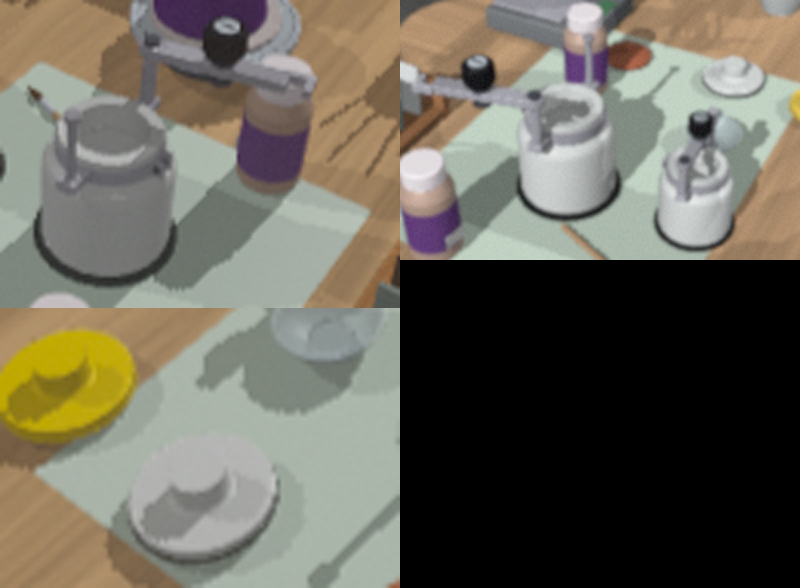

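The crop confirms the choice: a white lid with a straight boss on the mat, and the larger jar with its bar open towards +x.

```bash
cat >> h.py <<'E'
from scipy.spatial.transform import Rotation as Ro, Slerp
def yawR(y): # tool x down, y at yaw deg
    c,s=np.cos(np.radians(y)),np.sin(np.radians(y)); x=np.array([0,0,-1.]);yy=np.array([c,s,0]);return np.c_[x,yy,np.cross(x,yy)]
def plan(tgt,n,start=None,turn=None):
    """tgt=(pos,yaw): print n calls' end rows (shift, turn normalised), pose to pose. turn: signed deg about tool x to override"""
    s=r.sense(); P=np.array(s["tcp_pos"]) if start is None else np.array(start[0]); R=np.array(s["ee_rot"]) if start is None else yawR(start[1])
    Rt=yawR(tgt[1]); rv=Ro.from_matrix(R.T@Rt).as_rotvec()
    step=(np.array(tgt[0])-P)/n
    for i in range(n):
        Ri=R@Ro.from_rotvec(rv*i/n).as_matrix()
        print(n,i,"t",np.round(Ri.T@step/.75,4),"a",np.round(rv/n/np.pi,4), "mm/row5 %.1f deg/row5 %.2f"%(np.linalg.norm(step)*200,np.degrees(np.linalg.norm(rv))/n/5))
    return
E
python3 - <<'E'
from h import *
p=viewer.capture("wrist"); print(np.round(p["mount"],3),p["fx"])
plan(((.45,-.294,.24),180),2)
E
```

```text
[[-0.    -0.252  0.968 -0.143]
 [ 1.    -0.001  0.    -0.   ]
 [ 0.001  0.968  0.252 -0.068]
 [ 0.     0.     0.     1.   ]] 264.2725174184066
2 0 t [0.001  0.1253 0.2086] a [-0.191 -0.     0.   ] mm/row5 36.5 deg/row5 6.88
2 1 t [ 0.001  -0.0144  0.2429] a [-0.191 -0.     0.   ] mm/row5 36.5 deg/row5 6.88
```

Request:
{"method": "play_rows", "body": {"commands": [{"fingers": -1,"tx": 0,"ty": 0.025,"tz": 0.042,"ax": -0.038,"ay": 0,"az": 0},{"fingers": -1,"tx": 0,"ty": 0.05,"tz": 0.083,"ax": -0.076,"ay": 0,"az": 0},{"fingers": -1,"tx": 0,"ty": 0.075,"tz": 0.125,"ax": -0.115,"ay": 0,"az": 0},{"fingers": -1,"tx": 0,"ty": 0.1,"tz": 0.167,"ax": -0.153,"ay": 0,"az": 0},{"fingers": -1,"tx": 0,"ty": 0.125,"tz": 0.209,"ax": -0.191,"ay": 0,"az": 0}]}}

```text
time_s: 1.67
tcp_pos: [0.3393, -0.437, 0.2417]
ee_rot: [[0.0, -0.828, 0.56], [-0.0, 0.56, 0.828], [-1.0, -0.0, -0.0]]
wrist_force: [0.8, -0.7, 0.6]
gripper_width: 0.999
```

Request:
{"method": "play_rows", "body": {"commands": [{"fingers": -1,"tx": 0,"ty": -0.003,"tz": 0.048,"ax": -0.038,"ay": 0,"az": 0},{"fingers": -1,"tx": 0,"ty": -0.006,"tz": 0.097,"ax": -0.076,"ay": 0,"az": 0},{"fingers": -1,"tx": 0,"ty": -0.009,"tz": 0.146,"ax": -0.115,"ay": 0,"az": 0},{"fingers": -1,"tx": 0,"ty": -0.012,"tz": 0.194,"ax": -0.153,"ay": 0,"az": 0},{"fingers": -1,"tx": 0,"ty": -0.0144,"tz": 0.243,"ax": -0.191,"ay": 0,"az": 0}]}}

```text
time_s: 2.08
tcp_pos: [0.4513, -0.2925, 0.2419]
ee_rot: [[0.001, -1.0, -0.006], [-0.0, -0.006, 1.0], [-1.0, -0.001, -0.0]]
wrist_force: [0.8, -0.6, 0.3]
gripper_width: 0.996
```

```bash
python3 - <<'E'
from h import *
s=r.sense();print(s["time_s"],s["tcp_pos"],np.round(s["joints"],1),np.round(s["joint_velocities"],1)); p=cam("wrist"); save(p,"d.png",None,1.5)
print(proj(p,(.45,-.294,.044)))
for q in spotter.silhouettes("lid_boss",p): print(q["uv"],q["score"],q["region"].sum())
E
```

```text
2.0833 [ 0.45130295 -0.29247633  0.24189544] [-15.7  13.5 -11.8   0.  -64.6  16. ] [46.4  2.2  2.7  0.3 -0.4 35.1]
[257.23293971 172.97008154]
[367.2, 174.9] 0.79 4348
[255.0, 169.0] 0.78 4289
```

View pics/d.png

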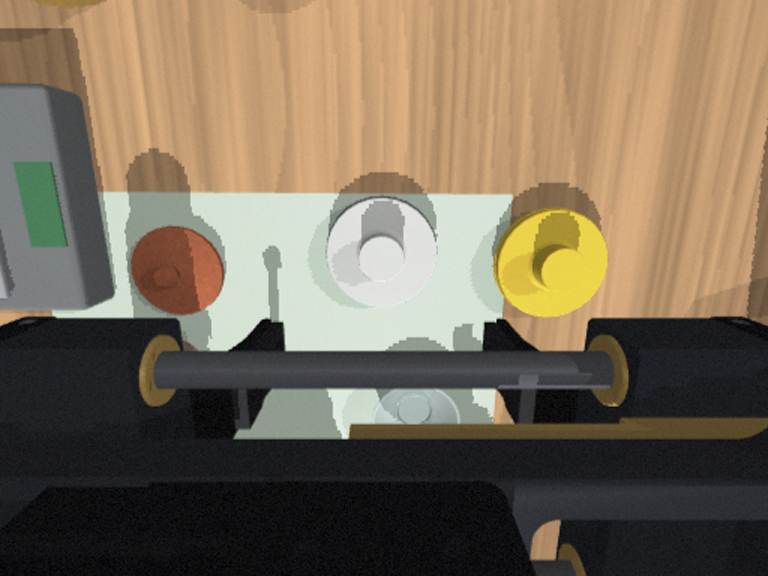

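The wrist picture shows the white lid's boss top at about (254,171) in raw pixels. The yellow look-alike is on the right and the brown lid on the left.

Request:
{"method": "play_rows", "body": {"commands": [{"fingers": -1,"tx": 0,"ty": 0,"tz": 0,"ax": 0,"ay": 0,"az": 0},{"fingers": -1,"tx": 0,"ty": 0,"tz": 0,"ax": 0,"ay": 0,"az": 0}]}}

```text
time_s: 2.35
tcp_pos: [0.4502, -0.2941, 0.2416]
ee_rot: [[-0.0, -1.0, 0.0], [-0.0, 0.0, 1.0], [-1.0, 0.0, -0.0]]
wrist_force: [-0.5, 0.2, 0.2]
gripper_width: 0.997
```

```bash
python3 - <<'E'
from h import *
s=r.sense();print(s["time_s"],s["tcp_pos"],np.round(s["joint_velocities"],1)); p=cam("wrist")
L=[q for q in spotter.silhouettes("lid_boss",p) if abs(q["uv"][0]-255)<30][0]
m=L["region"].astype(np.uint8); print(L["uv"],m.sum())
c,_=cv2.findContours(m,cv2.RETR_EXTERNAL,cv2.CHAIN_APPROX_NONE); c=max(c,key=cv2.contourArea)
e=cv2.fitEllipse(c); print(e, onz(p,e[0],.02),onz(p,e[0],.014))
g=cv2.cvtColor(p["image"],cv2.COLOR_RGB2GRAY); u,v=map(int,proj(p,(.45,-.294,.044)))
print("pred",u,v); cv2.imwrite("pics/e.png",cv2.resize(p["image"][v-45:v+45,u-45:u+45,::-1],(720,720)[:2],interpolation=cv2.INTER_CUBIC)[:600]) ; print(u-45,v-45)
w=g[v-45:v+45,u-45:u+45]
ci=cv2.HoughCircles(cv2.GaussianBlur(cv2.resize(w,None,fx=4,fy=4,interpolation=cv2.INTER_CUBIC),(5,5),1),cv2.HOUGH_GRADIENT,1.5,30,param1=60,param2=20,minRadius=45,maxRadius=75)
for x in ci[0][:4]: uv=x[:2]/4+[u-45,v-45]-.4; print(uv,x[2]/4,onz(p,uv,.044))
E
```

```text
2.35 [ 0.4502396  -0.2940547   0.24155665] [-1.4 -0.1 -0.1  0.   0.1  0.1]
[253.8, 170.5] 4295
((253.3219757080078, 168.345458984375), (72.88919067382812, 73.20214080810547), 52.036476135253906) [ 0.45405635 -0.29745914  0.02      ] [ 0.454105   -0.29639266  0.014     ]
pred 256 174
211 129
[252.7875 172.2875] 16.2 [ 0.45457965 -0.29649171  0.044     ]
[253.5375 149.0375] 14.4 [ 0.45350413 -0.32679677  0.044     ]
[234.0375 152.7875] 13.1625 [ 0.47861628 -0.3220312   0.044     ]
[244.5375 150.9125] 18.1125 [ 0.4650743 -0.324417   0.044    ]
```

Request:
{"method": "play_rows", "body": {"commands": [{"fingers": -1,"tx": 0.047,"ty": -0.0053,"tz": -0.004,"ax": 0,"ay": 0,"az": 0},{"fingers": -1,"tx": 0.1,"ty": -0.0053,"tz": -0.004,"ax": 0,"ay": 0,"az": 0},{"fingers": -1,"tx": 0.15,"ty": -0.0053,"tz": -0.004,"ax": 0,"ay": 0,"az": 0},{"fingers": -1,"tx": 0.2,"ty": -0.0053,"tz": -0.004,"ax": 0,"ay": 0,"az": 0},{"fingers": -1,"tx": 0.2368,"ty": -0.0053,"tz": -0.004,"ax": 0,"ay": 0,"az": 0}]}}

```text
time_s: 2.87
tcp_pos: [0.4521, -0.2977, 0.0612]
ee_rot: [[-0.003, -1.0, 0.003], [0.001, 0.003, 1.0], [-1.0, 0.003, 0.001]]
wrist_force: [-0.2, -0.3, -0.3]
gripper_width: 0.997
```

Request:
{"method": "play_rows", "body": {"commands": [{"fingers": -1,"tx": 0.01,"ty": 0,"tz": 0,"ax": 0,"ay": 0,"az": 0},{"fingers": -1,"tx": 0.02,"ty": 0,"tz": 0,"ax": 0,"ay": 0,"az": 0},{"fingers": -1,"tx": 0.0267,"ty": 0,"tz": 0,"ax": 0,"ay": 0,"az": 0},{"fingers": -1,"tx": 0.0267,"ty": 0,"tz": 0,"ax": 0,"ay": 0,"az": 0},{"fingers": 0,"tx": 0.0267,"ty": 0,"tz": 0,"ax": 0,"ay": 0,"az": 0}]}}

```text
time_s: 3.28
tcp_pos: [0.4554, -0.2976, 0.0454]
ee_rot: [[0.003, -1.0, 0.0], [-0.001, 0.0, 1.0], [-1.0, -0.003, -0.001]]
wrist_force: [-1.2, -0.5, 0.1]
gripper_width: 0.976
```

Request:
{"method": "play_rows", "body": {"commands": [{"fingers": 1,"tx": 0,"ty": 0,"tz": 0,"ax": 0,"ay": 0,"az": 0},{"fingers": 1,"tx": 0,"ty": 0,"tz": 0,"ax": 0,"ay": 0,"az": 0},{"fingers": 1,"tx": 0,"ty": 0,"tz": 0,"ax": 0,"ay": 0,"az": 0},{"fingers": 1,"tx": 0,"ty": 0,"tz": 0,"ax": 0,"ay": 0,"az": 0},{"fingers": 1,"tx": 0,"ty": 0,"tz": 0,"ax": 0,"ay": 0,"az": 0}]}}

```text
time_s: 3.7
tcp_pos: [0.4546, -0.297, 0.0443]
ee_rot: [[0.001, -1.0, -0.0], [-0.0, -0.0, 1.0], [-1.0, -0.001, -0.0]]
wrist_force: [0.4, -0.2, -0.3]
gripper_width: 0.632
```

Request:
{"method": "play_rows", "body": {"commands": [{"fingers": 1,"tx": 0,"ty": 0,"tz": 0,"ax": 0,"ay": 0,"az": 0},{"fingers": 1,"tx": 0,"ty": 0,"tz": 0,"ax": 0,"ay": 0,"az": 0},{"fingers": 1,"tx": 0,"ty": 0,"tz": 0,"ax": 0,"ay": 0,"az": 0},{"fingers": 1,"tx": 0,"ty": 0,"tz": 0,"ax": 0,"ay": 0,"az": 0},{"fingers": 1,"tx": 0,"ty": 0,"tz": 0,"ax": 0,"ay": 0,"az": 0}]}}

```text
time_s: 4.12
tcp_pos: [0.4541, -0.2969, 0.0439]
ee_rot: [[-0.001, -1.0, -0.0], [0.0, -0.0, 1.0], [-1.0, 0.001, 0.0]]
wrist_force: [-1.2, -0.2, 1.9]
gripper_width: 0.453
```

Request:
{"method": "play_rows", "body": {"commands": [{"fingers": 1,"tx": -0.015,"ty": 0,"tz": 0,"ax": 0,"ay": 0,"az": 0},{"fingers": 1,"tx": -0.04,"ty": 0,"tz": 0,"ax": 0,"ay": 0,"az": 0},{"fingers": 1,"tx": -0.08,"ty": 0,"tz": 0,"ax": 0,"ay": 0,"az": 0},{"fingers": 1,"tx": -0.12,"ty": 0,"tz": 0,"ax": 0,"ay": 0,"az": 0},{"fingers": 1,"tx": -0.16,"ty": 0,"tz": 0,"ax": 0,"ay": 0,"az": 0}]}}

```text
time_s: 4.53
tcp_pos: [0.4536, -0.2965, 0.164]
ee_rot: [[-0.002, -1.0, 0.0], [0.001, 0.0, 1.0], [-1.0, 0.002, 0.001]]
wrist_force: [0.9, -0.2, -2.9]
gripper_width: 0.454
```

Request:
{"method": "play_rows", "body": {"commands": [{"fingers": 1,"tx": -0.04,"ty": 0.005,"tz": 0,"ax": 0,"ay": 0,"az": 0},{"fingers": 1,"tx": -0.08,"ty": 0.01,"tz": 0.01,"ax": 0,"ay": 0,"az": 0},{"fingers": 1,"tx": -0.12,"ty": 0.015,"tz": 0.03,"ax": 0,"ay": 0,"az": 0},{"fingers": 1,"tx": -0.16,"ty": 0.02,"tz": 0.06,"ax": 0,"ay": 0,"az": 0},{"fingers": 1,"tx": -0.2,"ty": 0.025,"tz": 0.09,"ax": 0,"ay": 0,"az": 0}]}}

```text
time_s: 4.95
tcp_pos: [0.4347, -0.2286, 0.314]
ee_rot: [[-0.002, -1.0, 0.002], [0.001, 0.002, 1.0], [-1.0, 0.002, 0.001]]
wrist_force: [1.3, 0.5, -3.0]
gripper_width: 0.449
```

Request:
{"method": "play_rows", "body": {"commands": [{"fingers": 1,"tx": -0.02,"ty": 0.005,"tz": 0.045,"ax": 0,"ay": 0,"az": 0},{"fingers": 1,"tx": -0.02,"ty": 0.01,"tz": 0.095,"ax": 0,"ay": 0,"az": 0},{"fingers": 1,"tx": -0.02,"ty": 0.015,"tz": 0.145,"ax": 0,"ay": 0,"az": 0},{"fingers": 1,"tx": -0.02,"ty": 0.02,"tz": 0.195,"ax": 0,"ay": 0,"az": 0},{"fingers": 1,"tx": -0.02,"ty": 0.02,"tz": 0.235,"ax": 0,"ay": 0,"az": 0}]}}

```text
time_s: 5.37
tcp_pos: [0.4189, -0.0511, 0.3281]
ee_rot: [[-0.001, -1.0, -0.0], [0.001, -0.0, 1.0], [-1.0, 0.001, 0.001]]
wrist_force: [0.8, 0.7, -3.7]
gripper_width: 0.449
```

Request:
{"method": "play_rows", "body": {"commands": [{"fingers": 1,"tx": 0,"ty": 0,"tz": 0.045,"ax": 0,"ay": 0,"az": 0},{"fingers": 1,"tx": 0,"ty": 0,"tz": 0.09,"ax": 0,"ay": 0,"az": 0},{"fingers": 1,"tx": 0,"ty": 0,"tz": 0.137,"ax": 0,"ay": 0,"az": 0},{"fingers": 1,"tx": 0,"ty": 0,"tz": 0.137,"ax": 0,"ay": 0,"az": 0},{"fingers": 1,"tx": 0,"ty": 0,"tz": 0.137,"ax": 0,"ay": 0,"az": 0}]}}

```text
time_s: 5.78
tcp_pos: [0.42, 0.0511, 0.3279]
ee_rot: [[-0.002, -1.0, -0.004], [-0.0, -0.004, 1.0], [-1.0, 0.002, -0.0]]
wrist_force: [0.2, 0.3, -3.1]
gripper_width: 0.449
```

```bash
python3 - <<'E'
from h import *
s=r.sense();print(s["time_s"],s["tcp_pos"],np.round(s["joint_velocities"],1),np.round(s["joints"],1),s["wrist_force"],s["gripper_width"]); p=cam("wrist");save(p,"f.png",None,1.5)
np.savez("f.npz",im=p["image"],R=p["R"],t=p["t"],k=[p["fx"],p["fy"],p["cx"],p["cy"]])
for X in [(.568,.056,.15),(.566,.133,.221),(.572,-.02,.221),(.638,.154,.245)]: print(proj(p,X))
E
```

```text
5.7833 [0.41995779 0.05111916 0.32789689] [-2.9 -0.3 -0.3  0.6 -0.6  0.4] [ 29.1  -1.5 -16.6  -0.1 -75.  -28.9] [ 0.23466184  0.32055601 -3.05037413] 0.4492832085067262
[136.95167278 180.76851936]
[117.88114603 266.58922496]
[ 89.79576038 116.68088874]
[ 35.6043102  298.41509518]
```

View pics/f.png

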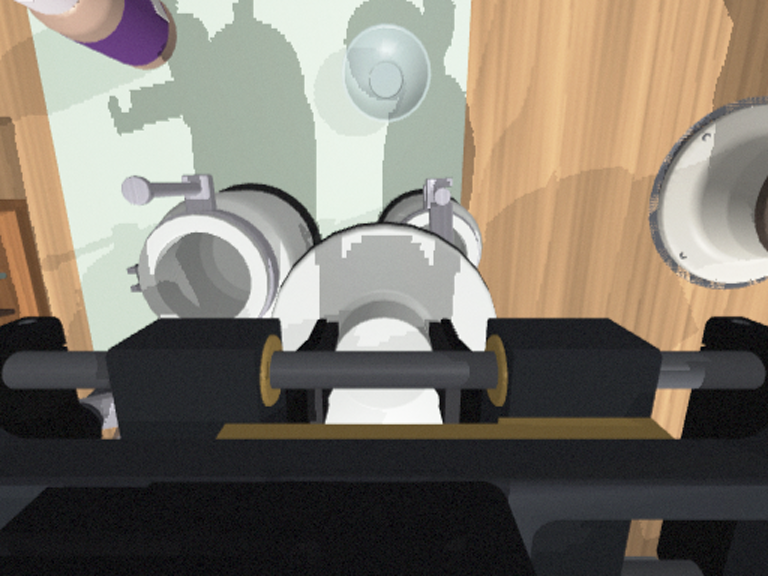

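```bash
cat > fit.py <<'E'
from h import *
from scipy.optimize import least_squares
d=np.load("f.npz"); p=dict(image=d["im"],R=d["R"],t=d["t"],fx=d["k"][0],fy=d["k"][1],cx=d["k"][2],cy=d["k"][3])
g=cv2.GaussianBlur(cv2.cvtColor(p["image"],cv2.COLOR_RGB2GRAY).astype(np.float32),(3,3),0.7)
def ring(c,z,rad,lo,hi,sign):
    pts=[]
    for a in np.radians(np.arange(0,360,4)):
        rr=np.arange(lo,hi,.0004); q=np.array([proj(p,(c[0]+x*np.cos(a),c[1]+x*np.sin(a),z)) for x in rr])
        if (q[:,1]>208).any() : continue
        v=cv2.remap(g,q[:,:1].astype(np.float32),q[:,1:].astype(np.float32),cv2.INTER_LINEAR)[:,0]
        dv=np.gradient(v)*sign; i=dv.argmax()
        if dv[i]>1.2: pts.append(onz(p,q[i],z)[:2])
    pts=np.array(pts)
    f=least_squares(lambda x:np.hypot(*(pts-x).T)-rad,c,loss="soft_l1",f_scale=.001)
    f2=least_squares(lambda x:np.hypot(*(pts-x[:2]).T)-x[2],[*c,rad],loss="soft_l1",f_scale=.001)
    return f.x,len(pts),np.median(abs(f.fun)),f2.x
c=np.array([.568,.056])
for _ in range(3):
    o=ring(c,.15,.04,.028,.047,1); print("mouth",o); c=o[0]
print("outer",ring(c,.15,.054,.047,.062,-1))
im=p["image"][:,:,::-1].copy()
im=cv2.resize(im[90:230,60:240],None,fx=4,fy=4,interpolation=cv2.INTER_CUBIC)
for z,rad,col in((.15,.04,(0,0,255)),(.15,.054,(0,255,0))):
    for a in np.linspace(0,2*np.pi,120):
        q=(proj(p,(c[0]+rad*np.cos(a),c[1]+rad*np.sin(a),z))-[60,90]+.5)*4; cv2.circle(im,tuple(int(x) for x in q),1,col,-1)
cv2.imwrite("pics/g.png",im)
E
python3 fit.py
```

```text
mouth (array([0.57110743, 0.06343954]), 70, np.float64(0.00036622504178345644), array([0.57108404, 0.06324865, 0.03976209]))
mouth (array([0.57109938, 0.06352135]), 64, np.float64(0.0004248806436195733), array([0.57109475, 0.06340486, 0.03985665]))
mouth (array([0.57109542, 0.06352087]), 64, np.float64(0.0003993870428326031), array([0.57109073, 0.06339439, 0.039845  ]))
outer (array([0.57094503, 0.06378356]), 54, np.float64(0.0004881224100096171), array([0.5707095 , 0.06269633, 0.05305921]))
```

View pics/g.png

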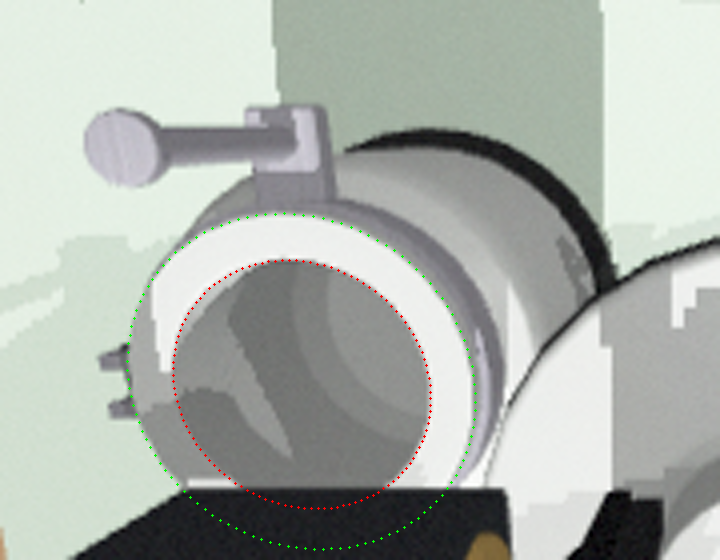

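The overlay fits well: the mouth is at (0.571, 0.0635) and the stud is visible at raw pixel (90,127).

Request:
{"method": "play_rows", "body": {"commands": [{"fingers": 1,"tx": 0,"ty": -0.045,"tz": 0.004,"ax": 0,"ay": 0,"az": 0},{"fingers": 1,"tx": 0,"ty": -0.09,"tz": 0.008,"ax": 0,"ay": 0,"az": 0},{"fingers": 1,"tx": 0,"ty": -0.14,"tz": 0.012,"ax": 0,"ay": 0,"az": 0},{"fingers": 1,"tx": 0,"ty": -0.18,"tz": 0.016,"ax": 0,"ay": 0,"az": 0},{"fingers": 1,"tx": 0,"ty": -0.2013,"tz": 0.018,"ax": 0,"ay": 0,"az": 0}]}}

```text
time_s: 6.25
tcp_pos: [0.5745, 0.0616, 0.3269]
ee_rot: [[-0.002, -1.0, 0.003], [-0.001, 0.003, 1.0], [-1.0, 0.002, -0.001]]
wrist_force: [0.0, -0.2, -3.2]
gripper_width: 0.45
```

Request:
{"method": "play_rows", "body": {"commands": [{"fingers": 1,"tx": 0.03,"ty": 0,"tz": 0,"ax": 0,"ay": 0,"az": 0},{"fingers": 1,"tx": 0.06,"ty": 0,"tz": 0,"ax": 0,"ay": 0,"az": 0},{"fingers": 1,"tx": 0.08,"ty": 0,"tz": 0,"ax": 0,"ay": 0,"az": 0},{"fingers": 1,"tx": 0.08,"ty": 0,"tz": 0,"ax": 0,"ay": 0,"az": 0},{"fingers": 1,"tx": 0.08,"ty": 0,"tz": 0,"ax": 0,"ay": 0,"az": 0}]}}

```text
time_s: 6.67
tcp_pos: [0.5713, 0.0614, 0.2679]
ee_rot: [[-0.003, -1.0, 0.002], [-0.001, 0.002, 1.0], [-1.0, 0.003, -0.001]]
wrist_force: [0.3, 0.0, -3.6]
gripper_width: 0.453
```

```bash
python3 - <<'E'
from h import *
s=r.sense();print(s["tcp_pos"],np.round(s["ee_rot"],4),s["wrist_force"])
exec(open("fit.py").read().split("c=np.array")[0].split("def ring")[0].replace("from h import *",""))
print("stud",onz(p,(90.3,126.5),.221))
E
```

```text
[0.57134832 0.06141878 0.26794985] [[-0.0026 -1.      0.0019]
 [-0.0014  0.0019  1.    ]
 [-1.      0.0026 -0.0014]] [ 0.31055835  0.0062836  -3.61595411]
stud [ 0.57288624 -0.01127838  0.221     ]
```

Request:
{"method": "play_rows", "body": {"commands": [{"fingers": 1,"tx": 0.02,"ty": 0,"tz": 0.002,"ax": 0,"ay": 0,"az": 0},{"fingers": 1,"tx": 0.045,"ty": 0,"tz": 0.002,"ax": 0,"ay": 0,"az": 0},{"fingers": 1,"tx": 0.07,"ty": 0,"tz": 0.002,"ax": 0,"ay": 0,"az": 0},{"fingers": 1,"tx": 0.07,"ty": 0,"tz": 0.002,"ax": 0,"ay": 0,"az": 0},{"fingers": 1,"tx": 0.07,"ty": 0,"tz": 0.002,"ax": 0,"ay": 0,"az": 0}]}}

```text
time_s: 7.08
tcp_pos: [0.572, 0.064, 0.2173]
ee_rot: [[0.001, -1.0, 0.0], [-0.001, 0.0, 1.0], [-1.0, -0.001, -0.001]]
wrist_force: [0.4, -0.2, -3.1]
gripper_width: 0.451
```

Request:
{"method": "play_rows", "body": {"commands": [{"fingers": 1,"tx": 0,"ty": 0,"tz": 0,"ax": 0,"ay": 0,"az": 0},{"fingers": 1,"tx": 0,"ty": 0,"tz": 0,"ax": 0,"ay": 0,"az": 0}]}}

```text
time_s: 7.25
tcp_pos: [0.5728, 0.0646, 0.2187]
ee_rot: [[0.004, -1.0, -0.0], [0.001, -0.0, 1.0], [-1.0, -0.004, 0.001]]
wrist_force: [-0.0, -0.8, -3.6]
gripper_width: 0.452
```

Request:
{"method": "play_rows", "body": {"commands": [{"fingers": 1,"tx": 0.008,"ty": 0.001,"tz": 0,"ax": 0,"ay": 0,"az": 0},{"fingers": 1,"tx": 0.016,"ty": 0.001,"tz": 0,"ax": 0,"ay": 0,"az": 0},{"fingers": 1,"tx": 0.023,"ty": 0.001,"tz": 0,"ax": 0,"ay": 0,"az": 0},{"fingers": 1,"tx": 0.028,"ty": 0.001,"tz": 0,"ax": 0,"ay": 0,"az": 0},{"fingers": 1,"tx": 0.0315,"ty": 0.001,"tz": 0,"ax": 0,"ay": 0,"az": 0}]}}

```text
time_s: 7.67
tcp_pos: [0.5705, 0.0644, 0.1919]
ee_rot: [[-0.001, -1.0, -0.0], [-0.0, -0.0, 1.0], [-1.0, 0.001, -0.0]]
wrist_force: [-0.4, -0.3, -3.4]
gripper_width: 0.455
```

Request:
{"method": "play_rows", "body": {"commands": [{"fingers": 1,"tx": 0.002,"ty": 0,"tz": 0,"ax": 0,"ay": 0,"az": 0},{"fingers": 1,"tx": 0.004,"ty": 0,"tz": 0,"ax": 0,"ay": 0,"az": 0},{"fingers": 1,"tx": 0.004,"ty": 0,"tz": 0,"ax": 0,"ay": 0,"az": 0}]}}

```text
time_s: 7.92
tcp_pos: [0.5707, 0.0641, 0.1905]
ee_rot: [[-0.0, -1.0, -0.0], [-0.001, -0.0, 1.0], [-1.0, 0.0, -0.001]]
wrist_force: [-1.8, -1.5, 2.4]
gripper_width: 0.451
```

Request:
{"method": "play_rows", "body": {"commands": [{"fingers": 1,"tx": 0,"ty": 0.001,"tz": -0.001,"ax": 0,"ay": 0,"az": 0},{"fingers": 1,"tx": 0.0015,"ty": 0.001,"tz": -0.001,"ax": 0,"ay": 0,"az": 0},{"fingers": 1,"tx": 0.003,"ty": 0.001,"tz": -0.001,"ax": 0,"ay": 0,"az": 0},{"fingers": 1,"tx": 0.003,"ty": 0.001,"tz": -0.001,"ax": 0,"ay": 0,"az": 0}]}}

```text
time_s: 8.25
tcp_pos: [0.5708, 0.0633, 0.1893]
ee_rot: [[0.002, -1.0, -0.001], [-0.001, -0.001, 1.0], [-1.0, -0.002, -0.001]]
wrist_force: [-2.9, -2.0, 5.7]
gripper_width: 0.453
```

Request:
{"method": "play_rows", "body": {"commands": [{"fingers": 1,"tx": 0,"ty": 0.001,"tz": -0.001,"ax": 0,"ay": 0,"az": 0},{"fingers": 1,"tx": 0,"ty": 0.002,"tz": -0.0015,"ax": 0,"ay": 0,"az": 0},{"fingers": 1,"tx": 0,"ty": 0.002,"tz": -0.0015,"ax": 0,"ay": 0,"az": 0}]}}

```text
time_s: 8.5
tcp_pos: [0.5704, 0.0631, 0.1891]
ee_rot: [[0.006, -1.0, -0.0], [0.001, -0.0, 1.0], [-1.0, -0.006, 0.001]]
wrist_force: [1.2, -1.0, 5.0]
gripper_width: 0.453
```

```bash
python3 - <<'E'
from h import *
for i in range(4):
    s=r.sense();print(np.round(s["tcp_pos"],4),np.round(s["wrist_force"],1),np.round(s["moment"],2)); p=cam("wrist")
b=cam("side"); a=cam("scene"); 
im=np.hstack([cv2.resize(x,(400,400),interpolation=cv2.INTER_CUBIC) for x in (a["image"][150:250,240:340],b["image"][150:250,180:280])]); cv2.imwrite("pics/i.png",im[:,:,::-1])
save(p,"j.png",(150,100,400,250),3)
E
```

```text
[0.5704 0.0631 0.1891] [ 1.2 -1.   5. ] [-0.01 -0.41 -0.06]
[0.5704 0.063  0.1891] [ 0.9 -0.3  4.7] [-0.03 -0.4  -0.06]
[0.5704 0.063  0.189 ] [ 1.9 -0.9  6.6] [-0.12 -0.42 -0.06]
[0.5704 0.063  0.189 ] [ 2.4 -1.5  5.3] [-0.05 -0.4  -0.06]
```

View pics/i.png

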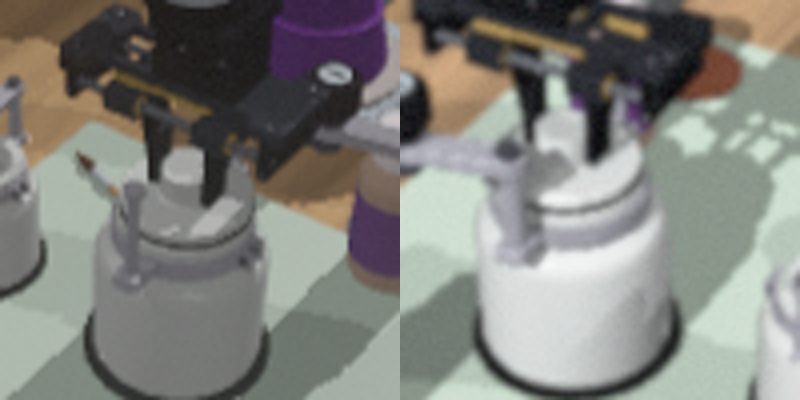

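Request:
{"method": "play_rows", "body": {"commands": [{"fingers": 1,"tx": 0,"ty": -0.0008,"tz": -0.0008,"ax": 0,"ay": 0,"az": 0},{"fingers": 1,"tx": 0.002,"ty": -0.0008,"tz": -0.0008,"ax": 0,"ay": 0,"az": 0},{"fingers": 1,"tx": 0.003,"ty": -0.0008,"tz": -0.0008,"ax": 0,"ay": 0,"az": 0},{"fingers": 1,"tx": 0.003,"ty": -0.0008,"tz": -0.0008,"ax": 0,"ay": 0,"az": 0}]}}

```text
time_s: 9.13
tcp_pos: [0.5706, 0.0626, 0.1885]
ee_rot: [[0.005, -1.0, -0.001], [0.001, -0.001, 1.0], [-1.0, -0.005, 0.001]]
wrist_force: [-4.1, -0.1, 13.9]
gripper_width: 0.453
```

```bash
python3 - <<'E'
from h import *
s=r.sense();print(np.round(s["tcp_pos"],4),np.round(s["wrist_force"],1),np.round(s["moment"],2))
E
```

```text
[0.5706 0.0626 0.1885] [-4.1 -0.1 13.9] [ 0.58  1.12 -0.02]
```

Request:
{"method": "play_rows", "body": {"commands": [{"fingers": 1,"tx": -0.003,"ty": 0.0006,"tz": -0.0005,"ax": 0,"ay": 0,"az": 0},{"fingers": 1,"tx": -0.003,"ty": 0.0006,"tz": -0.0005,"ax": 0,"ay": 0,"az": 0}]}}

```text
time_s: 9.3
tcp_pos: [0.5702, 0.0623, 0.1886]
ee_rot: [[0.004, -1.0, -0.0], [0.001, -0.0, 1.0], [-1.0, -0.004, 0.001]]
wrist_force: [2.6, 0.6, 7.0]
gripper_width: 0.448
```

```bash
python3 - <<'E'
from h import *
s=r.sense();print(np.round(s["tcp_pos"],4),np.round(s["wrist_force"],1),np.round(s["moment"],2))
E
```

```text
[0.5702 0.0623 0.1886] [2.6 0.6 7. ] [ 0.5  -0.49 -0.08]
```

Request:
{"method": "play_rows", "body": {"commands": [{"fingers": 0.05,"tx": -0.001,"ty": -0.0002,"tz": 0,"ax": 0,"ay": 0,"az": 0},{"fingers": -0.1,"tx": -0.001,"ty": -0.0002,"tz": 0,"ax": 0,"ay": 0,"az": 0},{"fingers": -0.2,"tx": -0.001,"ty": -0.0002,"tz": 0,"ax": 0,"ay": 0,"az": 0},{"fingers": -0.3,"tx": -0.001,"ty": -0.0002,"tz": 0,"ax": 0,"ay": 0,"az": 0},{"fingers": -0.4,"tx": -0.001,"ty": -0.0002,"tz": 0,"ax": 0,"ay": 0,"az": 0}]}}

```text
time_s: 9.72
tcp_pos: [0.5677, 0.0613, 0.187]
ee_rot: [[-0.004, -1.0, 0.0], [-0.001, 0.0, 1.0], [-1.0, 0.004, -0.001]]
wrist_force: [0.6, -0.1, -0.7]
gripper_width: 0.645
```

```bash
python3 - <<'E'
from h import *
s=r.sense();print(np.round(s["tcp_pos"],4),np.round(s["wrist_force"],1),np.round(s["moment"],2),s["gripper_width"]); w=cam("wrist")
b=cam("side"); a=cam("scene")
im=np.hstack([cv2.resize(x,(400,400),interpolation=cv2.INTER_CUBIC) for x in (w["image"][110:210,206:306],b["image"][165:225,195:255])]); cv2.imwrite("pics/k.png",im[:,:,::-1])
# expected boss top
for z in(.186,.189):print(proj(b,(.571,.063,z)),proj(a,(.571,.063,z)))
E
```

```text
[0.5677 0.0613 0.187 ] [ 0.6 -0.1 -0.7] [ 0.03  0.09 -0.05] 0.6452390366528783
[220.58131842 181.09281761] [286.72513339 192.822926  ]
[220.53027373 180.1965874 ] [286.77240394 192.05430946]
```

View pics/k.png

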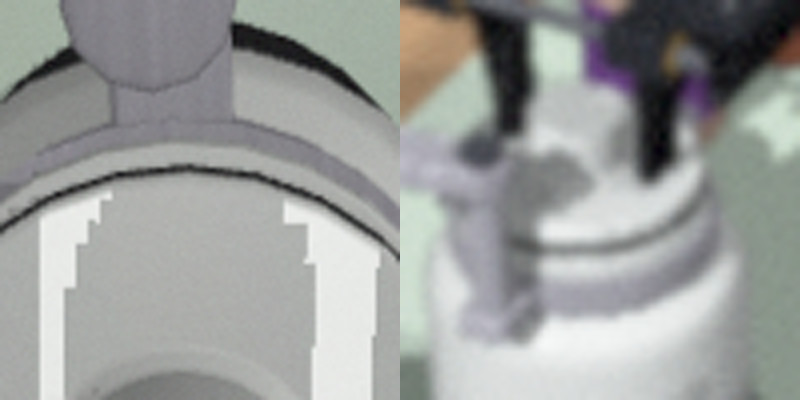

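Request:
{"method": "play_rows", "body": {"commands": [{"fingers": -0.4,"tx": -0.015,"ty": 0,"tz": 0,"ax": 0,"ay": 0,"az": 0},{"fingers": -0.4,"tx": -0.035,"ty": -0.002,"tz": 0.001,"ax": 0,"ay": 0,"az": 0},{"fingers": 1,"tx": -0.057,"ty": -0.004,"tz": 0.002,"ax": 0,"ay": 0,"az": 0},{"fingers": 1,"tx": -0.057,"ty": -0.004,"tz": 0.002,"ax": 0,"ay": 0,"az": 0},{"fingers": 1,"tx": -0.057,"ty": -0.004,"tz": 0.002,"ax": 0,"ay": 0,"az": 0}]}}

```text
time_s: 10.28
tcp_pos: [0.5721, 0.0633, 0.2316]
ee_rot: [[0.001, -1.0, 0.0], [0.001, 0.0, 1.0], [-1.0, -0.001, 0.001]]
wrist_force: [-0.6, 0.4, -0.5]
gripper_width: 0.554
```

Request:
{"method": "play_rows", "body": {"commands": [{"fingers": 1,"tx": 0,"ty": 0,"tz": 0,"ax": 0,"ay": 0,"az": 0},{"fingers": 1,"tx": 0,"ty": 0,"tz": 0,"ax": 0,"ay": 0,"az": 0},{"fingers": 1,"tx": 0,"ty": 0,"tz": 0,"ax": 0,"ay": 0,"az": 0},{"fingers": 1,"tx": 0,"ty": 0,"tz": 0,"ax": 0,"ay": 0,"az": 0},{"fingers": 1,"tx": 0,"ty": 0,"tz": 0,"ax": 0,"ay": 0,"az": 0}]}}

```text
time_s: 10.7
tcp_pos: [0.5717, 0.0631, 0.2306]
ee_rot: [[-0.001, -1.0, -0.0], [-0.0, -0.0, 1.0], [-1.0, 0.001, -0.0]]
wrist_force: [-0.3, 0.6, 0.0]
gripper_width: 0.179
```

Request:
{"method": "play_rows", "body": {"commands": [{"fingers": 1,"tx": 0,"ty": 0,"tz": 0,"ax": 0,"ay": 0,"az": 0},{"fingers": 1,"tx": 0.006,"ty": 0,"tz": 0,"ax": 0,"ay": 0,"az": 0},{"fingers": 1,"tx": 0.012,"ty": 0,"tz": 0,"ax": 0,"ay": 0,"az": 0},{"fingers": 1,"tx": 0.018,"ty": 0,"tz": 0,"ax": 0,"ay": 0,"az": 0},{"fingers": 1,"tx": 0.024,"ty": 0,"tz": 0,"ax": 0,"ay": 0,"az": 0}]}}

```text
time_s: 11.12
tcp_pos: [0.5717, 0.0631, 0.2123]
ee_rot: [[-0.001, -1.0, -0.0], [-0.0, -0.0, 1.0], [-1.0, 0.001, -0.0]]
wrist_force: [-0.3, 0.2, 0.8]
gripper_width: 0.004
```

Now a gentle downward probe of the boss top. Seated, I expect contact at TCP z of about 0.205.

Request:
{"method": "play_rows", "body": {"commands": [{"fingers": 1,"tx": 0.002,"ty": 0,"tz": 0,"ax": 0,"ay": 0,"az": 0},{"fingers": 1,"tx": 0.004,"ty": 0,"tz": 0,"ax": 0,"ay": 0,"az": 0},{"fingers": 1,"tx": 0.006,"ty": 0,"tz": 0,"ax": 0,"ay": 0,"az": 0}]}}

```text
time_s: 11.37
tcp_pos: [0.5721, 0.0632, 0.2086]
ee_rot: [[0.0, -1.0, -0.0], [-0.0, -0.0, 1.0], [-1.0, -0.0, -0.0]]
wrist_force: [-0.7, 0.2, 6.1]
gripper_width: 0.006
```

Request:
{"method": "play_rows", "body": {"commands": [{"fingers": 1,"tx": 0.0013,"ty": 0,"tz": 0,"ax": 0,"ay": 0,"az": 0},{"fingers": 1,"tx": 0.0026,"ty": 0,"tz": 0,"ax": 0,"ay": 0,"az": 0},{"fingers": 1,"tx": 0.0026,"ty": 0,"tz": 0,"ax": 0,"ay": 0,"az": 0}]}}

```text
time_s: 11.62
tcp_pos: [0.5728, 0.0633, 0.2084]
ee_rot: [[0.003, -1.0, -0.001], [0.0, -0.001, 1.0], [-1.0, -0.003, 0.0]]
wrist_force: [-0.8, 0.3, 4.0]
gripper_width: 0.008
```

Request:
{"method": "play_rows", "body": {"commands": [{"fingers": 1,"tx": 0.0015,"ty": 0,"tz": 0,"ax": 0,"ay": 0,"az": 0},{"fingers": 1,"tx": 0.003,"ty": 0,"tz": 0,"ax": 0,"ay": 0,"az": 0},{"fingers": 1,"tx": 0.003,"ty": 0,"tz": 0,"ax": 0,"ay": 0,"az": 0}]}}

```text
time_s: 11.87
tcp_pos: [0.5726, 0.0635, 0.206]
ee_rot: [[0.003, -1.0, -0.0], [0.001, -0.0, 1.0], [-1.0, -0.003, 0.001]]
wrist_force: [0.1, 0.3, -0.5]
gripper_width: 0.005
```

```bash
python3 - <<'E'
from h import *
s=r.sense();print(np.round(s["tcp_pos"],4),np.round(s["wrist_force"],1),np.round(s["moment"],2)); p=cam("wrist")
np.savez("m.npz",im=p["image"],R=p["R"],t=p["t"],k=[p["fx"],p["fy"],p["cx"],p["cy"]])
im=cv2.resize(p["image"][120:240,166:346,::-1],None,fx=4.2,fy=4.2,interpolation=cv2.INTER_CUBIC)
for z,rad,c,col in((.165,.052,(.571,.0632),(0,0,255)),(.162,.052,(.571,.0632),(255,0,0)),(.15,.054,(.571,.0632),(0,255,0))):
    for a in np.linspace(0,2*np.pi,240):
        q=(proj(p,(c[0]+rad*np.cos(a),c[1]+rad*np.sin(a),z))-[166,120]+.5)*4.2; cv2.circle(im,tuple(int(x) for x in q),1,col,-1)
q=(proj(p,(.571,-.0112,.221))-[166,120]+.5)*4.2; cv2.circle(im,tuple(int(x) for x in q),3,(0,255,255),-1)
cv2.imwrite("pics/m.png",im)
E
```

```text
[0.5726 0.0635 0.206 ] [ 0.1  0.3 -0.5] [ 0.02  0.15 -0.01]
```

View pics/m.png

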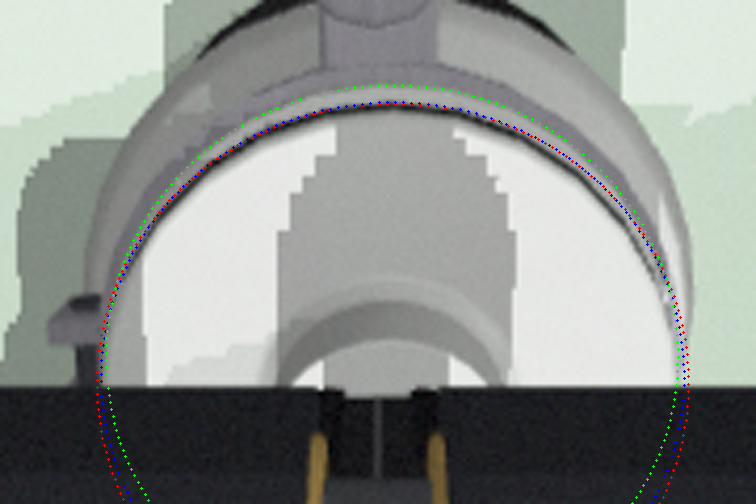

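The force vanished and the TCP dropped from 0.2085 to 0.206, so the spigot popped in. The picture shows the lid concentric with the neck. I'll confirm the seat height.

Request:
{"method": "play_rows", "body": {"commands": [{"fingers": 1,"tx": 0.001,"ty": 0,"tz": 0,"ax": 0,"ay": 0,"az": 0},{"fingers": 1,"tx": 0.002,"ty": 0,"tz": 0,"ax": 0,"ay": 0,"az": 0},{"fingers": 1,"tx": 0.002,"ty": 0,"tz": 0,"ax": 0,"ay": 0,"az": 0}]}}

```text
time_s: 12.17
tcp_pos: [0.5724, 0.0634, 0.2054]
ee_rot: [[0.003, -1.0, -0.001], [0.0, -0.001, 1.0], [-1.0, -0.003, 0.0]]
wrist_force: [-3.7, 1.8, 11.1]
gripper_width: 0.001
```

Request:
{"method": "play_rows", "body": {"commands": [{"fingers": 1,"tx": 0.001,"ty": 0,"tz": 0,"ax": 0,"ay": 0,"az": 0},{"fingers": 1,"tx": 0.002,"ty": 0,"tz": 0,"ax": 0,"ay": 0,"az": 0},{"fingers": 1,"tx": 0.002,"ty": 0,"tz": 0,"ax": 0,"ay": 0,"az": 0}]}}

```text
time_s: 12.42
tcp_pos: [0.5724, 0.0634, 0.2053]
ee_rot: [[0.003, -1.0, -0.002], [-0.0, -0.002, 1.0], [-1.0, -0.003, -0.0]]
wrist_force: [-6.4, 1.5, 16.8]
gripper_width: 0.001
```

The lid is seated, with the boss top at 0.186 m as expected. Next I'll plan the push of the bar with closed fingertips, touching the bar beyond the knob.

```bash
cat > swing.py <<'E'
from h import *
piv=np.array([.5695,.137]); rho=.118
def pos(th):
    t=np.radians(th);u=np.array([np.cos(t),np.sin(t)]);n=np.array([np.sin(t),-np.cos(t)])
    return piv+rho*u-n*(.012+.015*abs(n[0])+.0095*abs(n[1]))
if __name__=="__main__":
    s=r.sense();P=np.array(s["tcp_pos"]);print(P,s["joints"])
    print("start",pos(25))
    th=list(np.linspace(25,-89,26)); prev=pos(25)
    for k in range(0,25,5):
        print(round(th[k+5],1),pos(th[k+5]),[("ty",round(-(pos(t)-prev)[0]/.75,4),"tz",round((pos(t)-prev)[1]/.75,4)) for t in th[k+1:k+6]]); prev=pos(th[k+5])
    a=cam("scene");b=cam("side")
    for q in("knob_grip",):
        S=[[o for o in spotter.silhouettes(q,p)] for p in(a,b)]
        for x in S[0]:
            for y in S[1]: print(tri([a,b],[x["uv"],y["uv"]]),x["uv"],y["uv"])
E
python3 swing.py
```

```text
[0.57235473 0.063428   0.20531762] [ 22.47102126  18.82521144  -9.89665036   0.07996174 -61.1092508
 -22.42322277]
start [0.6650551  0.21129322]
2.2 [0.68656585 0.16358231] [('ty', np.float64(-0.0078), 'tz', np.float64(-0.0115)), ('ty', np.float64(-0.0147), 'tz', np.float64(-0.0236)), ('ty', np.float64(-0.0205), 'tz', np.float64(-0.0365)), ('ty', np.float64(-0.0252), 'tz', np.float64(-0.0498)), ('ty', np.float64(-0.0287), 'tz', np.float64(-0.0636))]
-20.6 [0.68916279 0.11997954] [('ty', np.float64(-0.0023), 'tz', np.float64(-0.0125)), ('ty', np.float64(-0.0038), 'tz', np.float64(-0.0236)), ('ty', np.float64(-0.0045), 'tz', np.float64(-0.035)), ('ty', np.float64(-0.0044), 'tz', np.float64(-0.0465)), ('ty', np.float64(-0.0035), 'tz', np.float64(-0.0581))]
-43.4 [0.67530479 0.07714603] [('ty', np.float64(0.0019), 'tz', np.float64(-0.0116)), ('ty', np.float64(0.0046), 'tz', np.float64(-0.0232)), ('ty', np.float64(0.0083), 'tz', np.float64(-0.0347)), ('ty', np.float64(0.0129), 'tz', np.float64(-0.0461)), ('ty', np.float64(0.0185), 'tz', np.float64(-0.0571))]
-66.2 [0.64416279 0.04096278] [('ty', np.float64(0.0065), 'tz', np.float64(-0.0107)), ('ty', np.float64(0.0139), 'tz', np.float64(-0.021)), ('ty', np.float64(0.0223), 'tz', np.float64(-0.0307)), ('ty', np.float64(0.0315), 'tz', np.float64(-0.0398)), ('ty', np.float64(0.0415), 'tz', np.float64(-0.0482))]
-89.0 [0.59871876 0.01949204] [('ty', np.float64(0.0108), 'tz', np.float64(-0.0076)), ('ty', np.float64(0.0224), 'tz', np.float64(-0.0144)), ('ty', np.float64(0.0346), 'tz', np.float64(-0.0202)), ('ty', np.float64(0.0473), 'tz', np.float64(-0.0249)), ('ty', np.float64(0.0606), 'tz', np.float64(-0.0286))]
(array([0.6327713 , 0.15846181, 0.23302278]), array([1.03912806e-08])) [321.8, 172.7] [179.7, 178.7]
(array([0.59187491, 0.30032524, 0.13744614]), array([0.00112721])) [321.8, 172.7] [153.5, 244.1]
```

Request:
{"method": "play_rows", "body": {"commands": [{"fingers": 1,"tx": -0.02,"ty": 0,"tz": 0,"ax": 0,"ay": 0,"az": 0},{"fingers": 1,"tx": -0.05,"ty": 0,"tz": 0,"ax": 0,"ay": 0,"az": 0},{"fingers": 1,"tx": -0.09,"ty": 0,"tz": 0,"ax": 0,"ay": 0,"az": 0},{"fingers": 1,"tx": -0.133,"ty": 0,"tz": 0,"ax": 0,"ay": 0,"az": 0},{"fingers": 1,"tx": -0.133,"ty": 0,"tz": 0,"ax": 0,"ay": 0,"az": 0}]}}

```text
time_s: 13.03
tcp_pos: [0.5748, 0.0633, 0.3081]
ee_rot: [[0.013, -1.0, -0.001], [0.002, -0.001, 1.0], [-1.0, -0.013, 0.002]]
wrist_force: [1.7, -0.3, 0.6]
gripper_width: 0.009
```

Request:
{"method": "play_rows", "body": {"commands": [{"fingers": 1,"tx": 0,"ty": -0.023,"tz": 0.043,"ax": 0,"ay": 0,"az": 0},{"fingers": 1,"tx": 0,"ty": -0.046,"tz": 0.086,"ax": 0,"ay": 0,"az": 0},{"fingers": 1,"tx": 0,"ty": -0.07,"tz": 0.13,"ax": 0,"ay": 0,"az": 0},{"fingers": 1,"tx": 0,"ty": -0.093,"tz": 0.173,"ax": 0,"ay": 0,"az": 0},{"fingers": 1,"tx": 0,"ty": -0.1155,"tz": 0.2155,"ax": 0,"ay": 0,"az": 0}]}}

```text
time_s: 13.45
tcp_pos: [0.6591, 0.2263, 0.3003]
ee_rot: [[-0.001, -1.0, 0.0], [-0.0, 0.0, 1.0], [-1.0, 0.001, -0.0]]
wrist_force: [0.4, -0.0, 0.4]
gripper_width: 0.007
```

Request:
{"method": "play_rows", "body": {"commands": [{"fingers": 1,"tx": 0,"ty": 0,"tz": 0,"ax": 0,"ay": 0,"az": 0},{"fingers": 1,"tx": 0,"ty": 0,"tz": 0,"ax": 0,"ay": 0,"az": 0},{"fingers": 1,"tx": 0,"ty": 0,"tz": 0,"ax": 0,"ay": 0,"az": 0}]}}

```text
time_s: 13.7
tcp_pos: [0.6583, 0.2247, 0.2999]
ee_rot: [[-0.002, -1.0, -0.0], [-0.001, -0.0, 1.0], [-1.0, 0.002, -0.001]]
wrist_force: [0.6, -0.4, 0.2]
gripper_width: 0.004
```

```bash
python3 - <<'E'
from h import *
s=r.sense();print(np.round(s["tcp_pos"],4),np.round(s["wrist_force"],1)); p=cam("wrist"); save(p,"n.png",None,1.5)
for o in spotter.silhouettes("knob_grip",p): print(o["uv"],o["score"],onz(p,o["uv"],.245))
E
```

```text
[0.6583 0.2247 0.2999] [ 0.6 -0.4  0.2]
[277.6, 117.4] 0.65 [0.64299574 0.15426743 0.245     ]
```

View pics/n.png

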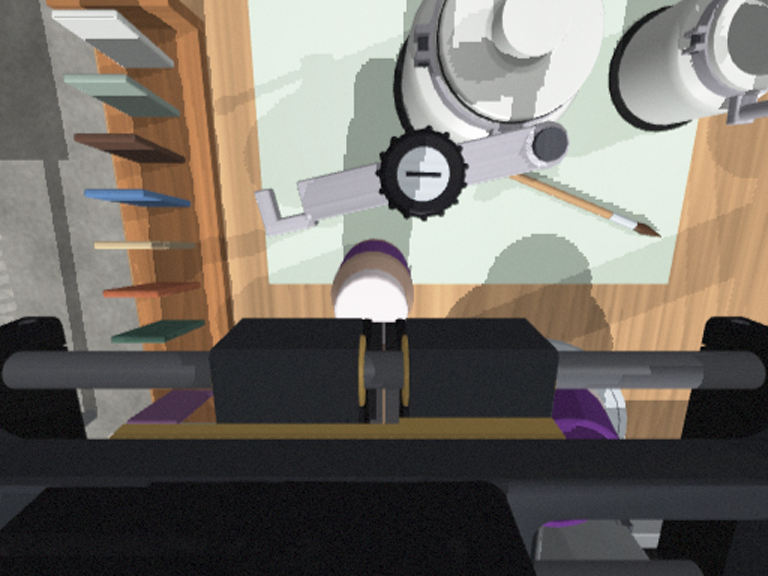

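The bar points about 13° past +x. Its hook end is at (285,215), the knob at (423,173) and the pivot at (550,143). I'll lower behind it and sweep.

Request:
{"method": "play_rows", "body": {"commands": [{"fingers": 1,"tx": 0.03,"ty": 0,"tz": 0,"ax": 0,"ay": 0,"az": 0},{"fingers": 1,"tx": 0.06,"ty": 0,"tz": 0,"ax": 0,"ay": 0,"az": 0},{"fingers": 1,"tx": 0.1,"ty": 0,"tz": 0,"ax": 0,"ay": 0,"az": 0},{"fingers": 1,"tx": 0.1,"ty": -0.004,"tz": -0.008,"ax": 0,"ay": 0,"az": 0},{"fingers": 1,"tx": 0.1,"ty": -0.0087,"tz": -0.018,"ax": 0,"ay": 0,"az": 0}]}}

```text
time_s: 14.22
tcp_pos: [0.6644, 0.2099, 0.2255]
ee_rot: [[-0.002, -1.0, -0.0], [-0.002, -0.0, 1.0], [-1.0, 0.002, -0.002]]
wrist_force: [0.2, 0.4, 0.3]
gripper_width: 0.004
```

Request:
{"method": "play_rows", "body": {"commands": [{"fingers": 1,"tx": 0,"ty": -0.0078,"tz": -0.0115,"ax": 0,"ay": 0,"az": 0},{"fingers": 1,"tx": 0,"ty": -0.0147,"tz": -0.0236,"ax": 0,"ay": 0,"az": 0},{"fingers": 1,"tx": 0,"ty": -0.0205,"tz": -0.0365,"ax": 0,"ay": 0,"az": 0},{"fingers": 1,"tx": 0,"ty": -0.0252,"tz": -0.0498,"ax": 0,"ay": 0,"az": 0},{"fingers": 1,"tx": 0,"ty": -0.0287,"tz": -0.0636,"ax": 0,"ay": 0,"az": 0}]}}

```text
time_s: 14.63
tcp_pos: [0.6874, 0.1627, 0.2272]
ee_rot: [[0.002, -1.0, 0.0], [0.001, 0.0, 1.0], [-1.0, -0.002, 0.001]]
wrist_force: [-0.9, 1.8, 1.2]
gripper_width: 0.002
```

Request:
{"method": "play_rows", "body": {"commands": [{"fingers": 1,"tx": 0,"ty": -0.0023,"tz": -0.0125,"ax": 0,"ay": 0,"az": 0},{"fingers": 1,"tx": 0,"ty": -0.0038,"tz": -0.0236,"ax": 0,"ay": 0,"az": 0},{"fingers": 1,"tx": 0,"ty": -0.0045,"tz": -0.035,"ax": 0,"ay": 0,"az": 0},{"fingers": 1,"tx": 0,"ty": -0.0044,"tz": -0.0465,"ax": 0,"ay": 0,"az": 0},{"fingers": 1,"tx": 0,"ty": -0.0035,"tz": -0.0581,"ax": 0,"ay": 0,"az": 0}]}}

```text
time_s: 15.05
tcp_pos: [0.689, 0.1193, 0.2258]
ee_rot: [[-0.0, -1.0, -0.0], [0.0, -0.0, 1.0], [-1.0, 0.0, 0.0]]
wrist_force: [-0.2, 1.7, 0.2]
gripper_width: 0.006
```

```bash
python3 - <<'E'
from h import *
from swing import *
s=r.sense();print(np.round(s["tcp_pos"],4),np.round(s["wrist_force"],1),pos(-20.6)); p=cam("wrist");
for o in spotter.silhouettes("knob_grip",p): print(o["uv"],o["score"],onz(p,o["uv"],.245))
a=cam("scene");b=cam("side")
for x in spotter.find_in("knob_grip",a):
  for y in spotter.find_in("knob_grip",b):print(tri([a,b],[x["uv"],y["uv"]]))
E
```

```text
[0.689  0.1193 0.2258] [-0.2  1.7  0.2] [0.68916279 0.11997954]
[368.5, 215.7] 0.96 [0.63353742 0.09711594 0.245     ]
[293.1, 200.3] 0.69 [0.67143832 0.08905953 0.245     ]
```

Request:
{"method": "play_rows", "body": {"commands": [{"fingers": 1,"tx": 0,"ty": 0.0019,"tz": -0.0116,"ax": 0,"ay": 0,"az": 0},{"fingers": 1,"tx": 0,"ty": 0.0046,"tz": -0.0232,"ax": 0,"ay": 0,"az": 0},{"fingers": 1,"tx": 0,"ty": 0.0083,"tz": -0.0347,"ax": 0,"ay": 0,"az": 0},{"fingers": 1,"tx": 0,"ty": 0.0129,"tz": -0.0461,"ax": 0,"ay": 0,"az": 0},{"fingers": 1,"tx": 0,"ty": 0.0185,"tz": -0.0571,"ax": 0,"ay": 0,"az": 0}]}}

```text
time_s: 15.87
tcp_pos: [0.675, 0.0761, 0.2261]
ee_rot: [[0.0, -1.0, 0.0], [0.0, 0.0, 1.0], [-1.0, -0.0, 0.0]]
wrist_force: [-0.0, 1.1, 0.2]
gripper_width: 0.007
```

Request:
{"method": "play_rows", "body": {"commands": [{"fingers": 1,"tx": 0,"ty": 0.0065,"tz": -0.0107,"ax": 0,"ay": 0,"az": 0},{"fingers": 1,"tx": 0,"ty": 0.0139,"tz": -0.021,"ax": 0,"ay": 0,"az": 0},{"fingers": 1,"tx": 0,"ty": 0.0223,"tz": -0.0307,"ax": 0,"ay": 0,"az": 0},{"fingers": 1,"tx": 0,"ty": 0.0315,"tz": -0.0398,"ax": 0,"ay": 0,"az": 0},{"fingers": 1,"tx": 0,"ty": 0.0415,"tz": -0.0482,"ax": 0,"ay": 0,"az": 0}]}}

```text
time_s: 16.28
tcp_pos: [0.6436, 0.0402, 0.2263]
ee_rot: [[0.001, -1.0, 0.0], [0.0, 0.0, 1.0], [-1.0, -0.001, 0.0]]
wrist_force: [0.2, 1.7, 0.0]
gripper_width: 0.0
```

Request:
{"method": "play_rows", "body": {"commands": [{"fingers": 1,"tx": 0,"ty": 0.0108,"tz": -0.0076,"ax": 0,"ay": 0,"az": 0},{"fingers": 1,"tx": 0,"ty": 0.0224,"tz": -0.0144,"ax": 0,"ay": 0,"az": 0},{"fingers": 1,"tx": 0,"ty": 0.0346,"tz": -0.0202,"ax": 0,"ay": 0,"az": 0},{"fingers": 1,"tx": 0,"ty": 0.043,"tz": -0.0235,"ax": 0,"ay": 0,"az": 0},{"fingers": 1,"tx": 0,"ty": 0.05,"tz": -0.0258,"ax": 0,"ay": 0,"az": 0}]}}

```text
time_s: 16.7
tcp_pos: [0.6058, 0.0212, 0.2263]
ee_rot: [[0.0, -1.0, -0.0], [-0.0, -0.0, 1.0], [-1.0, -0.0, -0.0]]
wrist_force: [1.2, 1.1, -1.1]
gripper_width: 0.006
```

Request:
{"method": "play_rows", "body": {"commands": [{"fingers": 1,"tx": 0,"ty": 0.003,"tz": -0.001,"ax": 0,"ay": 0,"az": 0},{"fingers": 1,"tx": 0,"ty": 0.006,"tz": -0.001,"ax": 0,"ay": 0,"az": 0},{"fingers": 1,"tx": 0,"ty": 0.009,"tz": -0.001,"ax": 0,"ay": 0,"az": 0}]}}

```text
time_s: 16.95
tcp_pos: [0.6001, 0.0207, 0.2263]
ee_rot: [[0.001, -1.0, -0.0], [-0.001, -0.0, 1.0], [-1.0, -0.001, -0.001]]
wrist_force: [1.8, -1.0, 0.1]
gripper_width: 0.001
```

Request:
{"method": "play_rows", "body": {"commands": [{"fingers": 1,"tx": 0,"ty": 0.002,"tz": 0,"ax": 0,"ay": 0,"az": 0},{"fingers": 1,"tx": 0,"ty": 0.004,"tz": 0,"ax": 0,"ay": 0,"az": 0},{"fingers": 1,"tx": 0,"ty": 0.004,"tz": 0,"ax": 0,"ay": 0,"az": 0}]}}

```text
time_s: 17.2
tcp_pos: [0.5967, 0.021, 0.226]
ee_rot: [[-0.001, -1.0, -0.0], [-0.0, -0.0, 1.0], [-1.0, 0.001, -0.0]]
wrist_force: [-0.0, -0.3, 0.1]
gripper_width: 0.007
```

Request:
{"method": "play_rows", "body": {"commands": [{"fingers": 1,"tx": 0,"ty": 0.002,"tz": 0,"ax": 0,"ay": 0,"az": 0},{"fingers": 1,"tx": 0,"ty": 0.004,"tz": 0,"ax": 0,"ay": 0,"az": 0},{"fingers": 1,"tx": 0,"ty": 0.004,"tz": 0,"ax": 0,"ay": 0,"az": 0}]}}

```text
time_s: 17.45
tcp_pos: [0.5936, 0.0209, 0.226]
ee_rot: [[-0.001, -1.0, -0.0], [0.0, -0.0, 1.0], [-1.0, 0.001, 0.0]]
wrist_force: [-0.3, -0.2, 0.5]
gripper_width: 0.003
```

```bash
python3 - <<'E'
from h import *
a=cam("scene");b=cam("side");w=cam("wrist")
for x in spotter.find_in("knob_grip",a):
  for y in spotter.find_in("knob_grip",b):print(tri([a,b],[x["uv"],y["uv"]]),x,y)
for o in spotter.silhouettes("knob_grip",w): print(o["uv"],o["score"],onz(w,o["uv"],.245))
E
```

```text
[279.1, 175.6] 0.35 [ 0.58317462 -0.02162056  0.245     ]
```

Request:
{"method": "play_rows", "body": {"commands": [{"fingers": 1,"tx": 0,"ty": 0.002,"tz": 0,"ax": 0,"ay": 0,"az": 0},{"fingers": 1,"tx": 0,"ty": 0.004,"tz": 0,"ax": 0,"ay": 0,"az": 0},{"fingers": 1,"tx": 0,"ty": 0.004,"tz": 0,"ax": 0,"ay": 0,"az": 0}]}}

```text
time_s: 18.0
tcp_pos: [0.5931, 0.0211, 0.2262]
ee_rot: [[0.006, -1.0, -0.0], [0.001, -0.0, 1.0], [-1.0, -0.006, 0.001]]
wrist_force: [6.4, -0.8, -4.0]
gripper_width: 0.005
```

Request:
{"method": "play_rows", "body": {"commands": [{"fingers": 1,"tx": 0,"ty": 0.0015,"tz": 0,"ax": 0,"ay": 0,"az": 0},{"fingers": 1,"tx": 0,"ty": 0.0015,"tz": 0,"ax": 0,"ay": 0,"az": 0}]}}

```text
time_s: 18.17
tcp_pos: [0.593, 0.0212, 0.2263]
ee_rot: [[0.008, -1.0, -0.001], [0.001, -0.001, 1.0], [-1.0, -0.008, 0.001]]
wrist_force: [8.3, -2.5, -4.1]
gripper_width: 0.005
```

Request:
{"method": "play_rows", "body": {"commands": [{"fingers": 1,"tx": 0,"ty": -0.01,"tz": 0,"ax": 0,"ay": 0,"az": 0},{"fingers": 1,"tx": 0,"ty": -0.03,"tz": 0,"ax": 0,"ay": 0,"az": 0},{"fingers": 1,"tx": -0.03,"ty": -0.04,"tz": 0,"ax": 0,"ay": 0,"az": 0},{"fingers": -1,"tx": -0.07,"ty": -0.04,"tz": 0,"ax": 0,"ay": 0,"az": 0},{"fingers": -1,"tx": -0.12,"ty": -0.04,"tz": 0,"ax": 0,"ay": 0,"az": 0}]}}

```text
time_s: 18.58
tcp_pos: [0.6187, 0.0208, 0.3142]
ee_rot: [[-0.008, -1.0, 0.0], [-0.001, 0.0, 1.0], [-1.0, 0.008, -0.001]]
wrist_force: [1.6, 1.6, 1.1]
gripper_width: 0.086
```

```bash
python3 - <<'E'
from h import *
s=r.sense();print(s["time_s"],s["tcp_pos"],s["joints"],s["gripper_width"])
plan(((.571,.063,.31),0.),5,start=(s["tcp_pos"],180))
a=cam("scene");b=cam("side")
for x in spotter.find_in("knob_grip",a):
  for y in spotter.find_in("knob_grip",b):print(tri([a,b],[x["uv"],y["uv"]]))
E
```

```text
18.5833 [0.61869689 0.02082631 0.31418527] [ 1.68560541e+01  1.95090911e+01  7.01558435e+00 -6.70465405e-02
 -7.79587942e+01 -1.68592482e+01] 0.08551673552236992
5 0 t [0.0011 0.0127 0.0112] a [0.2 0.  0. ] mm/row5 2.6 deg/row5 7.20
5 1 t [0.0011 0.0169 0.0016] a [0.2 0.  0. ] mm/row5 2.6 deg/row5 7.20
5 2 t [ 0.0011  0.0146 -0.0086] a [0.2 0.  0. ] mm/row5 2.6 deg/row5 7.20
5 3 t [ 0.0011  0.0068 -0.0156] a [0.2 0.  0. ] mm/row5 2.6 deg/row5 7.20
5 4 t [ 0.0011 -0.0037 -0.0166] a [0.2 0.  0. ] mm/row5 2.6 deg/row5 7.20
(array([0.56669548, 0.0617968 , 0.23365241]), array([6.70021356e-05]))
(array([0.44287957, 0.09530579, 0.17802197]), array([0.01359023]))
(array([ 0.58296417, -0.1444716 ,  0.1379999 ]), array([0.02299182]))
(array([ 0.43161457, -0.13000535,  0.03923843]), array([0.00038227]))
```

The knob is at (0.567, 0.062), so the bar is home against the stud. I'll centre over the knob and wind the wrist back 180° for turning room.

Request:
{"method": "play_rows", "body": {"commands": [{"fingers": -1,"tx": 0,"ty": 0.02,"tz": 0.018,"ax": 0,"ay": 0,"az": 0},{"fingers": -1,"tx": 0,"ty": 0.04,"tz": 0.036,"ax": 0,"ay": 0,"az": 0},{"fingers": -1,"tx": 0,"ty": 0.0636,"tz": 0.0563,"ax": 0,"ay": 0,"az": 0},{"fingers": -1,"tx": 0,"ty": 0.0636,"tz": 0.0563,"ax": 0,"ay": 0,"az": 0}]}}

```text
time_s: 19.17
tcp_pos: [0.5691, 0.0645, 0.3149]
ee_rot: [[-0.004, -1.0, -0.002], [-0.0, -0.002, 1.0], [-1.0, 0.004, -0.0]]
wrist_force: [-0.2, -0.7, 0.3]
gripper_width: 0.602
```

Request:
{"method": "play_rows", "body": {"commands": [{"fingers": -1,"tx": 0,"ty": 0,"tz": 0,"ax": -0.0395,"ay": 0,"az": 0},{"fingers": -1,"tx": 0,"ty": 0,"tz": 0,"ax": -0.079,"ay": 0,"az": 0},{"fingers": -1,"tx": 0,"ty": 0,"tz": 0,"ax": -0.1185,"ay": 0,"az": 0},{"fingers": -1,"tx": 0,"ty": 0,"tz": 0,"ax": -0.158,"ay": 0,"az": 0},{"fingers": -1,"tx": 0,"ty": 0,"tz": 0,"ax": -0.1975,"ay": 0,"az": 0}]}}

```text
time_s: 19.58
tcp_pos: [0.5717, 0.0628, 0.3145]
ee_rot: [[-0.003, -0.81, -0.586], [-0.001, -0.586, 0.81], [-1.0, 0.003, 0.001]]
wrist_force: [0.2, 0.2, 0.3]
gripper_width: 0.958
```

Request:
{"method": "play_rows", "body": {"commands": [{"fingers": -1,"tx": 0,"ty": 0,"tz": 0,"ax": -0.0395,"ay": 0,"az": 0},{"fingers": -1,"tx": 0,"ty": 0,"tz": 0,"ax": -0.079,"ay": 0,"az": 0},{"fingers": -1,"tx": 0,"ty": 0,"tz": 0,"ax": -0.1185,"ay": 0,"az": 0},{"fingers": -1,"tx": 0,"ty": 0,"tz": 0,"ax": -0.158,"ay": 0,"az": 0},{"fingers": -1,"tx": 0,"ty": 0,"tz": 0,"ax": -0.1975,"ay": 0,"az": 0}]}}

```text
time_s: 20.0
tcp_pos: [0.5717, 0.0628, 0.3145]
ee_rot: [[-0.003, -0.318, -0.948], [-0.001, -0.948, 0.318], [-1.0, 0.002, 0.003]]
wrist_force: [0.5, -1.0, -0.2]
gripper_width: 0.999
```

Request:
{"method": "play_rows", "body": {"commands": [{"fingers": -1,"tx": 0,"ty": 0,"tz": 0,"ax": -0.0395,"ay": 0,"az": 0},{"fingers": -1,"tx": 0,"ty": 0,"tz": 0,"ax": -0.079,"ay": 0,"az": 0},{"fingers": -1,"tx": 0,"ty": 0,"tz": 0,"ax": -0.1185,"ay": 0,"az": 0},{"fingers": -1,"tx": 0,"ty": 0,"tz": 0,"ax": -0.158,"ay": 0,"az": 0},{"fingers": -1,"tx": 0,"ty": 0,"tz": 0,"ax": -0.1975,"ay": 0,"az": 0}]}}

```text
time_s: 20.42
tcp_pos: [0.5717, 0.0628, 0.3145]
ee_rot: [[-0.003, 0.292, -0.956], [-0.001, -0.956, -0.292], [-1.0, 0.0, 0.004]]
wrist_force: [-1.2, -0.5, 0.2]
gripper_width: 0.999
```

Request:
{"method": "play_rows", "body": {"commands": [{"fingers": -1,"tx": 0,"ty": 0,"tz": 0,"ax": -0.0395,"ay": 0,"az": 0},{"fingers": -1,"tx": 0,"ty": 0,"tz": 0,"ax": -0.079,"ay": 0,"az": 0},{"fingers": -1,"tx": 0,"ty": 0,"tz": 0,"ax": -0.1185,"ay": 0,"az": 0},{"fingers": -1,"tx": 0,"ty": 0,"tz": 0,"ax": -0.158,"ay": 0,"az": 0},{"fingers": -1,"tx": 0,"ty": 0,"tz": 0,"ax": -0.1975,"ay": 0,"az": 0}]}}

```text
time_s: 20.83
tcp_pos: [0.5717, 0.0628, 0.3145]
ee_rot: [[-0.003, 0.794, -0.608], [-0.001, -0.608, -0.794], [-1.0, -0.002, 0.003]]
wrist_force: [0.1, 0.3, -0.0]
gripper_width: 1.001
```

Request:
{"method": "play_rows", "body": {"commands": [{"fingers": -1,"tx": 0,"ty": 0,"tz": 0,"ax": -0.0395,"ay": 0,"az": 0},{"fingers": -1,"tx": 0,"ty": 0,"tz": 0,"ax": -0.079,"ay": 0,"az": 0},{"fingers": -1,"tx": 0,"ty": 0,"tz": 0,"ax": -0.1185,"ay": 0,"az": 0},{"fingers": -1,"tx": 0,"ty": 0,"tz": 0,"ax": -0.158,"ay": 0,"az": 0},{"fingers": -1,"tx": 0,"ty": 0,"tz": 0,"ax": -0.1975,"ay": 0,"az": 0}]}}

```text
time_s: 21.25
tcp_pos: [0.5717, 0.0628, 0.3145]
ee_rot: [[-0.003, 0.999, -0.033], [-0.001, -0.033, -0.999], [-1.0, -0.003, 0.001]]
wrist_force: [-0.4, -0.3, -0.2]
gripper_width: 1.0
```

```bash
python3 - <<'E'
from h import *
for i in range(6):
    w=cam("wrist")
s=r.sense();print(s["time_s"],s["tcp_pos"],np.round(s["ee_rot"],3),np.round(s["joints"],1),s["gripper_width"],s["wrist_force"])
for o in spotter.silhouettes("knob_grip",w): print(o["uv"],o["score"],onz(w,o["uv"],.245),o["region"].sum())
save(w,"o.png",None,1.5)
E
```

```text
21.55 [0.57202879 0.0630134  0.31555858] [[-0.001  0.999 -0.041]
 [-0.    -0.041 -0.999]
 [-1.    -0.001  0.   ]] [ 22.4  14.8   0.6  -0.  -75.8 155.2] 1.0002040071891818 [-0.83159787 -0.24783998 -1.01371358]
[78.8, 203.3] 0.66 [0.42305878 0.07028181 0.245     ] 665
[250.6, 204.1] 0.65 [0.56861176 0.06339278 0.245     ] 2201
```

View pics/o.png

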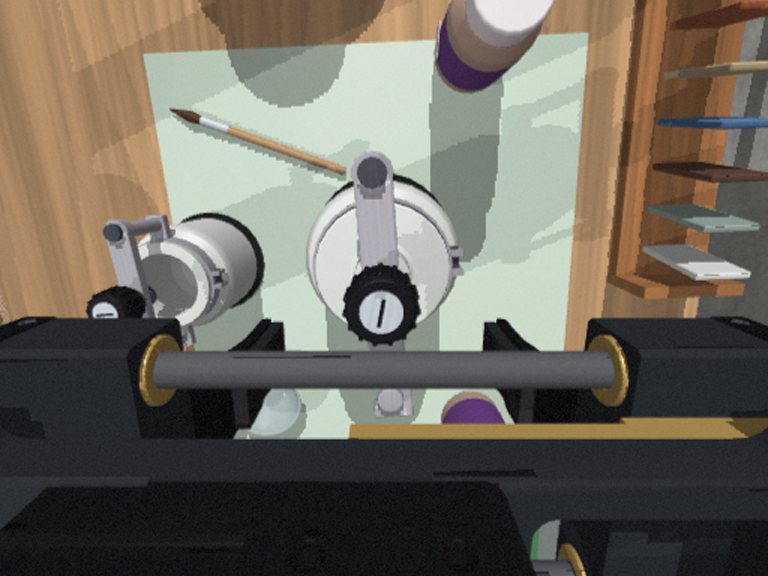

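The picture shows the bar lying over the lid to the stud at (390,405), with the knob centred at (381,310) between the open jaws. I'll descend and grip.

Request:
{"method": "play_rows", "body": {"commands": [{"fingers": -1,"tx": 0.03,"ty": -0.0013,"tz": 0,"ax": 0,"ay": 0,"az": 0},{"fingers": -1,"tx": 0.06,"ty": -0.0013,"tz": 0,"ax": 0,"ay": 0,"az": 0},{"fingers": -1,"tx": 0.085,"ty": -0.0013,"tz": 0,"ax": 0,"ay": 0,"az": 0},{"fingers": -1,"tx": 0.1,"ty": -0.0013,"tz": 0,"ax": 0,"ay": 0,"az": 0},{"fingers": -1,"tx": 0.1,"ty": -0.0013,"tz": 0,"ax": 0,"ay": 0,"az": 0}]}}

```text
time_s: 22.02
tcp_pos: [0.5695, 0.0628, 0.238]
ee_rot: [[-0.006, 0.999, -0.041], [-0.002, -0.041, -0.999], [-1.0, -0.006, 0.002]]
wrist_force: [-0.4, 0.2, 0.6]
gripper_width: 1.0
```

Request:
{"method": "play_rows", "body": {"commands": [{"fingers": 1,"tx": 0,"ty": 0,"tz": 0,"ax": 0,"ay": 0,"az": 0},{"fingers": 1,"tx": 0,"ty": 0,"tz": 0,"ax": 0,"ay": 0,"az": 0},{"fingers": 1,"tx": 0,"ty": 0,"tz": 0,"ax": 0,"ay": 0,"az": 0},{"fingers": 1,"tx": 0,"ty": 0,"tz": 0,"ax": 0,"ay": 0,"az": 0},{"fingers": 1,"tx": 0,"ty": 0,"tz": 0,"ax": 0,"ay": 0,"az": 0}]}}

```text
time_s: 22.43
tcp_pos: [0.5715, 0.0633, 0.242]
ee_rot: [[0.002, 0.999, -0.039], [0.001, -0.039, -0.999], [-1.0, 0.002, -0.001]]
wrist_force: [-0.1, 0.1, 0.3]
gripper_width: 0.71
```

Request:
{"method": "play_rows", "body": {"commands": [{"fingers": 1,"tx": 0,"ty": 0,"tz": 0,"ax": 0,"ay": 0,"az": 0},{"fingers": 1,"tx": 0,"ty": 0,"tz": 0,"ax": 0,"ay": 0,"az": 0},{"fingers": 1,"tx": 0,"ty": 0,"tz": 0,"ax": 0,"ay": 0,"az": 0},{"fingers": 1,"tx": 0,"ty": 0,"tz": 0,"ax": 0,"ay": 0,"az": 0},{"fingers": 1,"tx": 0,"ty": 0,"tz": 0,"ax": 0,"ay": 0,"az": 0}]}}

```text
time_s: 22.85
tcp_pos: [0.571, 0.0632, 0.2413]
ee_rot: [[-0.0, 0.999, -0.039], [-0.0, -0.039, -0.999], [-1.0, -0.0, 0.0]]
wrist_force: [-2.1, 0.3, 2.1]
gripper_width: 0.502
```

```bash
cat > st.py <<'E'
from h import *
s=r.sense();print(round(s["time_s"],2),np.round(s["tcp_pos"],4),"yaw %.1f"%np.degrees(np.arctan2(s["ee_rot"][1][1],s["ee_rot"][0][1])),"F",np.round(s["wrist_force"],1),"M",np.round(s["moment"],3),"w %.3f j6 %.1f"%(s["gripper_width"],s["joints"][5]), "eff6 %.3f"%s["effort"][5])
E
python3 st.py
```

```text
22.85 [0.571  0.0632 0.2413] yaw -2.2 F [-2.1  0.3  2.1] M [-0.027  0.489 -0.027] w 0.502 j6 155.3 eff6 -0.006
```

Request:
{"method": "play_rows", "body": {"commands": [{"fingers": 1,"tx": 0.0002,"ty": 0,"tz": 0,"ax": 0.0333,"ay": 0,"az": 0},{"fingers": 1,"tx": 0.0004,"ty": 0,"tz": 0,"ax": 0.0667,"ay": 0,"az": 0},{"fingers": 1,"tx": 0.0006,"ty": 0,"tz": 0,"ax": 0.1,"ay": 0,"az": 0},{"fingers": 1,"tx": 0.0008,"ty": 0,"tz": 0,"ax": 0.1333,"ay": 0,"az": 0},{"fingers": 1,"tx": 0.0009,"ty": 0,"tz": 0,"ax": 0.1667,"ay": 0,"az": 0}]}}

```text
time_s: 23.27
tcp_pos: [0.5712, 0.0631, 0.2408]
ee_rot: [[0.0, 0.843, -0.537], [-0.0, -0.537, -0.843], [-1.0, 0.0, 0.0]]
wrist_force: [-0.0, -0.7, 1.8]
gripper_width: 0.502
```

```bash
python3 st.py
```

```text
23.27 [0.5712 0.0631 0.2408] yaw -32.5 F [-0.  -0.7  1.8] M [-0.183  0.337  0.146] w 0.502 j6 125.0 eff6 0.662
```

Request:
{"method": "play_rows", "body": {"commands": [{"fingers": 1,"tx": 0.0002,"ty": 0,"tz": 0,"ax": 0.0333,"ay": 0,"az": 0},{"fingers": 1,"tx": 0.0004,"ty": 0,"tz": 0,"ax": 0.0667,"ay": 0,"az": 0},{"fingers": 1,"tx": 0.0006,"ty": 0,"tz": 0,"ax": 0.1,"ay": 0,"az": 0},{"fingers": 1,"tx": 0.0008,"ty": 0,"tz": 0,"ax": 0.1333,"ay": 0,"az": 0},{"fingers": 1,"tx": 0.0009,"ty": 0,"tz": 0,"ax": 0.1667,"ay": 0,"az": 0}]}}

```text
time_s: 23.68
tcp_pos: [0.5713, 0.0629, 0.2401]
ee_rot: [[0.0, 0.462, -0.887], [-0.001, -0.887, -0.462], [-1.0, 0.001, -0.0]]
wrist_force: [-1.1, -0.9, 1.4]
gripper_width: 0.505
```

```bash
python3 st.py
```

```text
23.68 [0.5713 0.0629 0.2401] yaw -62.5 F [-1.1 -0.9  1.4] M [-0.38   0.306  0.197] w 0.505 j6 95.0 eff6 0.661
```

Request:
{"method": "play_rows", "body": {"commands": [{"fingers": 1,"tx": 0.0002,"ty": 0,"tz": 0,"ax": 0.0278,"ay": 0,"az": 0},{"fingers": 1,"tx": 0.0003,"ty": 0,"tz": 0,"ax": 0.0556,"ay": 0,"az": 0}]}}

```text
time_s: 23.85
tcp_pos: [0.5713, 0.0628, 0.2399]
ee_rot: [[0.0, 0.301, -0.954], [-0.001, -0.954, -0.301], [-1.0, 0.001, -0.0]]
wrist_force: [-1.4, -0.9, 1.7]
gripper_width: 0.502
```

```bash
python3 st.py
```

```text
23.85 [0.5713 0.0628 0.2399] yaw -72.5 F [-1.4 -0.9  1.7] M [-0.514  0.299  0.179] w 0.502 j6 85.1 eff6 0.514
```

Request:
{"method": "play_rows", "body": {"commands": [{"fingers": 1,"tx": 0.0002,"ty": 0,"tz": 0,"ax": 0.0278,"ay": 0,"az": 0},{"fingers": 1,"tx": 0.0003,"ty": 0,"tz": 0,"ax": 0.0556,"ay": 0,"az": 0}]}}

```text
time_s: 24.02
tcp_pos: [0.5713, 0.0627, 0.2397]
ee_rot: [[0.0, 0.131, -0.991], [-0.001, -0.991, -0.131], [-1.0, 0.001, -0.0]]
wrist_force: [-0.5, -0.8, 1.4]
gripper_width: 0.505
```

```bash
python3 st.py
```

```text
24.02 [0.5713 0.0627 0.2397] yaw -82.5 F [-0.5 -0.8  1.4] M [-0.54   0.339  0.145] w 0.505 j6 75.0 eff6 0.522
```

Request:
{"method": "play_rows", "body": {"commands": [{"fingers": 1,"tx": 0.0002,"ty": 0,"tz": 0,"ax": 0.0278,"ay": 0,"az": 0},{"fingers": 1,"tx": 0.0003,"ty": 0,"tz": 0,"ax": 0.0556,"ay": 0,"az": 0}]}}

```text
time_s: 24.18
tcp_pos: [0.5712, 0.0626, 0.2394]
ee_rot: [[0.0, -0.043, -0.999], [-0.001, -0.999, 0.043], [-1.0, 0.001, -0.0]]
wrist_force: [-0.1, -1.8, 1.5]
gripper_width: 0.508
```

```bash
python3 st.py
```

```text
24.18 [0.5712 0.0626 0.2394] yaw -92.5 F [-0.1 -1.8  1.5] M [-0.6    0.263  0.187] w 0.508 j6 65.0 eff6 0.522
```

Request:
{"method": "play_rows", "body": {"commands": [{"fingers": 1,"tx": 0.0002,"ty": 0,"tz": 0,"ax": 0.0333,"ay": 0,"az": 0}]}}

```text
time_s: 24.27
tcp_pos: [0.5712, 0.0626, 0.2393]
ee_rot: [[0.0, -0.148, -0.989], [-0.001, -0.989, 0.148], [-1.0, 0.001, -0.0]]
wrist_force: [-0.7, -2.4, 2.0]
gripper_width: 0.504
```

```bash
python3 st.py
```

```text
24.27 [0.5712 0.0626 0.2393] yaw -98.5 F [-0.7 -2.4  2. ] M [-0.614  0.273  0.158] w 0.504 j6 59.0 eff6 0.747
```

Request:
{"method": "play_rows", "body": {"commands": [{"fingers": 1,"tx": 0.0002,"ty": 0,"tz": 0,"ax": 0.0333,"ay": 0,"az": 0}]}}

```text
time_s: 24.35
tcp_pos: [0.5712, 0.0626, 0.2392]
ee_rot: [[0.0, -0.251, -0.968], [-0.001, -0.968, 0.251], [-1.0, 0.001, -0.0]]
wrist_force: [-1.3, -1.4, 2.9]
gripper_width: 0.503
```

```bash
python3 st.py
```

```text
24.35 [0.5712 0.0626 0.2392] yaw -104.5 F [-1.3 -1.4  2.9] M [-0.71   0.407  0.179] w 0.503 j6 53.0 eff6 0.663
```

Request:
{"method": "play_rows", "body": {"commands": [{"fingers": 1,"tx": 0.0002,"ty": 0,"tz": 0,"ax": 0.0333,"ay": 0,"az": 0}]}}

```text
time_s: 24.43
tcp_pos: [0.5712, 0.0625, 0.2392]
ee_rot: [[0.0, -0.351, -0.937], [-0.002, -0.937, 0.351], [-1.0, 0.001, -0.001]]
wrist_force: [-1.6, -0.9, 2.8]
gripper_width: 0.504
```

```bash
python3 st.py
```

```text
24.43 [0.5712 0.0625 0.2392] yaw -110.5 F [-1.6 -0.9  2.8] M [-0.659  0.473  0.2  ] w 0.504 j6 47.0 eff6 0.646
```

Request:
{"method": "play_rows", "body": {"commands": [{"fingers": 1,"tx": 0.0002,"ty": 0,"tz": 0,"ax": 0.0333,"ay": 0,"az": 0}]}}

```text
time_s: 24.52
tcp_pos: [0.5712, 0.0624, 0.2391]
ee_rot: [[0.0, -0.446, -0.895], [-0.002, -0.895, 0.446], [-1.0, 0.001, -0.001]]
wrist_force: [-1.7, -1.8, 3.8]
gripper_width: 0.502
```

```bash
python3 st.py
```

```text
24.52 [0.5712 0.0624 0.2391] yaw -116.5 F [-1.7 -1.8  3.8] M [-0.664  0.595  0.196] w 0.502 j6 41.0 eff6 0.638
```

Request:
{"method": "play_rows", "body": {"commands": [{"fingers": 1,"tx": 0.0002,"ty": 0,"tz": 0,"ax": 0.0333,"ay": 0,"az": 0}]}}

```text
time_s: 24.6
tcp_pos: [0.5712, 0.0624, 0.2391]
ee_rot: [[0.0, -0.537, -0.843], [-0.002, -0.843, 0.537], [-1.0, 0.001, -0.001]]
wrist_force: [-0.5, -2.3, 4.7]
gripper_width: 0.505
```

```bash
python3 st.py
```

```text
24.6 [0.5712 0.0624 0.2391] yaw -122.5 F [-0.5 -2.3  4.7] M [-0.692  0.646  0.15 ] w 0.505 j6 35.0 eff6 0.630
```

Request:
{"method": "play_rows", "body": {"commands": [{"fingers": 1,"tx": 0,"ty": 0,"tz": 0,"ax": 0.0278,"ay": 0,"az": 0}]}}

```text
time_s: 24.68
tcp_pos: [0.5711, 0.0624, 0.2391]
ee_rot: [[0.0, -0.609, -0.793], [-0.002, -0.793, 0.609], [-1.0, 0.001, -0.001]]
wrist_force: [-2.2, -1.7, 4.4]
gripper_width: 0.503
```

```bash
python3 st.py
```

```text
24.68 [0.5711 0.0624 0.2391] yaw -127.5 F [-2.2 -1.7  4.4] M [-0.713  0.639  0.2  ] w 0.503 j6 30.0 eff6 0.398
```

Request:
{"method": "play_rows", "body": {"commands": [{"fingers": 1,"tx": 0,"ty": 0,"tz": 0,"ax": 0.0278,"ay": 0,"az": 0}]}}

```text
time_s: 24.77
tcp_pos: [0.5711, 0.0623, 0.2391]
ee_rot: [[-0.0, -0.675, -0.738], [-0.002, -0.738, 0.675], [-1.0, 0.001, -0.001]]
wrist_force: [-1.6, -2.2, 3.1]
gripper_width: 0.502
```

```bash
python3 st.py
```

```text
24.77 [0.5711 0.0623 0.2391] yaw -132.5 F [-1.6 -2.2  3.1] M [-0.684  0.625  0.176] w 0.502 j6 25.1 eff6 0.473
```

Request:
{"method": "play_rows", "body": {"commands": [{"fingers": 1,"tx": 0,"ty": 0,"tz": 0,"ax": 0.0278,"ay": 0,"az": 0}]}}

```text
time_s: 24.85
tcp_pos: [0.5711, 0.0623, 0.2391]
ee_rot: [[-0.0, -0.737, -0.676], [-0.002, -0.676, 0.737], [-1.0, 0.001, -0.001]]
wrist_force: [-2.0, -2.2, 2.6]
gripper_width: 0.5
```

```bash
python3 st.py
```

```text
24.85 [0.5711 0.0623 0.2391] yaw -137.5 F [-2.  -2.2  2.6] M [-0.758  0.647  0.191] w 0.500 j6 20.1 eff6 0.485
```

Request:
{"method": "play_rows", "body": {"commands": [{"fingers": 1,"tx": 0,"ty": 0,"tz": 0,"ax": 0.0278,"ay": 0,"az": 0}]}}

```text
time_s: 24.93
tcp_pos: [0.571, 0.0623, 0.2391]
ee_rot: [[-0.0, -0.793, -0.609], [-0.002, -0.609, 0.793], [-1.0, 0.001, -0.001]]
wrist_force: [-2.5, -2.7, 4.0]
gripper_width: 0.504
```

```bash
python3 st.py
```

```text
24.93 [0.571  0.0623 0.2391] yaw -142.5 F [-2.5 -2.7  4. ] M [-0.673  0.709  0.235] w 0.504 j6 15.1 eff6 0.478
```

Request:
{"method": "play_rows", "body": {"commands": [{"fingers": 1,"tx": 0,"ty": 0,"tz": 0,"ax": 0.0278,"ay": 0,"az": 0}]}}

```text
time_s: 25.02
tcp_pos: [0.571, 0.0623, 0.2391]
ee_rot: [[-0.0, -0.843, -0.538], [-0.002, -0.538, 0.843], [-1.0, 0.001, -0.001]]
wrist_force: [-1.3, -1.4, 3.5]
gripper_width: 0.501
```

```bash
python3 st.py
```

```text
25.02 [0.571  0.0623 0.2391] yaw -147.5 F [-1.3 -1.4  3.5] M [-0.659  0.689  0.18 ] w 0.501 j6 10.1 eff6 0.472
```

Request:
{"method": "play_rows", "body": {"commands": [{"fingers": 1,"tx": 0,"ty": 0,"tz": 0,"ax": 0.0278,"ay": 0,"az": 0}]}}

```text
time_s: 25.1
tcp_pos: [0.5709, 0.0622, 0.2391]
ee_rot: [[-0.0, -0.887, -0.462], [-0.002, -0.462, 0.887], [-1.0, 0.001, -0.002]]
wrist_force: [-1.6, -1.8, 3.7]
gripper_width: 0.502
```

```bash
python3 st.py
```

```text
25.1 [0.5709 0.0622 0.2391] yaw -152.5 F [-1.6 -1.8  3.7] M [-0.761  0.748  0.057] w 0.502 j6 5.0 eff6 0.633
```

Request:
{"method": "play_rows", "body": {"commands": [{"fingers": 1,"tx": 0,"ty": 0,"tz": 0,"ax": 0.0278,"ay": 0,"az": 0}]}}

```text
time_s: 25.18
tcp_pos: [0.5709, 0.0622, 0.2391]
ee_rot: [[-0.0, -0.924, -0.383], [-0.002, -0.383, 0.924], [-1.0, 0.001, -0.002]]
wrist_force: [-2.1, -2.8, 3.6]
gripper_width: 0.499
```

```bash
python3 st.py
```

```text
25.18 [0.5709 0.0622 0.2391] yaw -157.5 F [-2.1 -2.8  3.6] M [-0.701  0.795  0.18 ] w 0.499 j6 0.0 eff6 0.498
```

Request:
{"method": "play_rows", "body": {"commands": [{"fingers": 1,"tx": 0,"ty": 0,"tz": 0,"ax": 0.0278,"ay": 0,"az": 0}]}}

```text
time_s: 25.27
tcp_pos: [0.5708, 0.0622, 0.2391]
ee_rot: [[-0.001, -0.954, -0.301], [-0.002, -0.301, 0.954], [-1.0, 0.001, -0.002]]
wrist_force: [-2.8, -2.0, 3.8]
gripper_width: 0.502
```

```bash
python3 st.py
```

```text
25.27 [0.5708 0.0622 0.2391] yaw -162.5 F [-2.8 -2.   3.8] M [-0.641  0.757  0.197] w 0.502 j6 -5.0 eff6 0.465
```

There's a clear moment drop at yaw −152.5 (0.057 against about 0.19), which is probably a click. I'll sample more finely.

Request:
{"method": "play_rows", "body": {"commands": [{"fingers": 1,"tx": 0,"ty": 0,"tz": 0,"ax": 0.0139,"ay": 0,"az": 0}]}}

```text
time_s: 25.35
tcp_pos: [0.5708, 0.0622, 0.2391]
ee_rot: [[-0.001, -0.966, -0.26], [-0.002, -0.26, 0.966], [-1.0, 0.001, -0.002]]
wrist_force: [-2.7, -1.6, 2.4]
gripper_width: 0.502
```

```bash
python3 st.py
```

```text
25.35 [0.5708 0.0622 0.2391] yaw -164.9 F [-2.7 -1.6  2.4] M [-0.628  0.826  0.183] w 0.502 j6 -7.4 eff6 -0.102
```

Request:
{"method": "play_rows", "body": {"commands": [{"fingers": 1,"tx": 0,"ty": 0,"tz": 0,"ax": 0.0139,"ay": 0,"az": 0}]}}

```text
time_s: 25.43
tcp_pos: [0.5708, 0.0622, 0.2391]
ee_rot: [[-0.001, -0.976, -0.219], [-0.002, -0.219, 0.976], [-1.0, 0.001, -0.002]]
wrist_force: [-1.5, -1.9, 4.0]
gripper_width: 0.505
```

```bash
python3 st.py
```

```text
25.43 [0.5708 0.0622 0.2391] yaw -167.4 F [-1.5 -1.9  4. ] M [-0.723  0.809  0.182] w 0.505 j6 -9.8 eff6 0.102
```

Request:
{"method": "play_rows", "body": {"commands": [{"fingers": 1,"tx": 0,"ty": 0,"tz": 0,"ax": 0.0139,"ay": 0,"az": 0}]}}

```text
time_s: 25.52
tcp_pos: [0.5707, 0.0623, 0.239]
ee_rot: [[-0.001, -0.984, -0.176], [-0.002, -0.176, 0.984], [-1.0, 0.001, -0.002]]
wrist_force: [-2.2, -1.7, 3.7]
gripper_width: 0.505
```

```bash
python3 st.py
```

```text
25.52 [0.5707 0.0623 0.239 ] yaw -169.9 F [-2.2 -1.7  3.7] M [-0.593  0.79   0.2  ] w 0.505 j6 -12.3 eff6 0.118
```

Request:
{"method": "play_rows", "body": {"commands": [{"fingers": 1,"tx": 0,"ty": 0,"tz": 0,"ax": 0.0139,"ay": 0,"az": 0}]}}

```text
time_s: 25.6
tcp_pos: [0.5708, 0.0622, 0.2391]
ee_rot: [[-0.001, -0.991, -0.133], [-0.002, -0.133, 0.991], [-1.0, 0.001, -0.002]]
wrist_force: [-2.3, -2.5, 3.7]
gripper_width: 0.507
```

```bash
python3 st.py
```

```text
25.6 [0.5708 0.0622 0.2391] yaw -172.4 F [-2.3 -2.5  3.7] M [-0.652  0.816  0.254] w 0.507 j6 -14.8 eff6 0.116
```

Request:
{"method": "play_rows", "body": {"commands": [{"fingers": 1,"tx": 0,"ty": 0,"tz": 0,"ax": 0.0139,"ay": 0,"az": 0}]}}

```text
time_s: 25.68
tcp_pos: [0.5707, 0.0622, 0.2391]
ee_rot: [[-0.001, -0.996, -0.09], [-0.002, -0.09, 0.996], [-1.0, 0.001, -0.002]]
wrist_force: [-1.3, -2.4, 3.3]
gripper_width: 0.5
```

```bash
python3 st.py
```

```text
25.68 [0.5707 0.0622 0.2391] yaw -174.9 F [-1.3 -2.4  3.3] M [-0.65   0.854  0.215] w 0.500 j6 -17.3 eff6 0.113
```

Request:
{"method": "play_rows", "body": {"commands": [{"fingers": 1,"tx": 0,"ty": 0,"tz": 0,"ax": 0.0083,"ay": 0,"az": 0}]}}

```text
time_s: 25.77
tcp_pos: [0.5707, 0.0622, 0.2391]
ee_rot: [[-0.001, -0.998, -0.064], [-0.002, -0.064, 0.998], [-1.0, 0.001, -0.002]]
wrist_force: [-1.6, -1.8, 3.8]
gripper_width: 0.5
```

```bash
python3 st.py
```

```text
25.77 [0.5707 0.0622 0.2391] yaw -176.3 F [-1.6 -1.8  3.8] M [-0.606  0.801  0.231] w 0.500 j6 -18.8 eff6 -0.118
```

Request:
{"method": "play_rows", "body": {"commands": [{"fingers": 1,"tx": 0,"ty": 0,"tz": 0,"ax": 0.0083,"ay": 0,"az": 0}]}}

```text
time_s: 25.85
tcp_pos: [0.5707, 0.0623, 0.239]
ee_rot: [[-0.001, -0.999, -0.038], [-0.002, -0.038, 0.999], [-1.0, 0.001, -0.002]]
wrist_force: [-2.8, -2.6, 3.5]
gripper_width: 0.5
```

```bash
python3 st.py
```

```text
25.85 [0.5707 0.0623 0.239 ] yaw -177.8 F [-2.8 -2.6  3.5] M [-0.597  0.819  0.212] w 0.500 j6 -20.3 eff6 -0.037
```

Request:
{"method": "play_rows", "body": {"commands": [{"fingers": 1,"tx": 0,"ty": 0,"tz": 0,"ax": 0.0083,"ay": 0,"az": 0}]}}

```text
time_s: 25.93
tcp_pos: [0.5707, 0.0622, 0.2391]
ee_rot: [[-0.001, -1.0, -0.012], [-0.002, -0.012, 1.0], [-1.0, 0.001, -0.002]]
wrist_force: [-2.2, -2.8, 3.3]
gripper_width: 0.501
```

```bash
python3 st.py
```

```text
25.93 [0.5707 0.0622 0.2391] yaw -179.3 F [-2.2 -2.8  3.3] M [-0.577  0.827  0.241] w 0.501 j6 -21.8 eff6 -0.031
```

Request:
{"method": "play_rows", "body": {"commands": [{"fingers": 1,"tx": 0,"ty": 0,"tz": 0,"ax": 0.0083,"ay": 0,"az": 0}]}}

```text
time_s: 26.02
tcp_pos: [0.5707, 0.0622, 0.239]
ee_rot: [[-0.001, -1.0, 0.014], [-0.002, 0.014, 1.0], [-1.0, 0.001, -0.002]]
wrist_force: [-2.0, -2.7, 4.7]
gripper_width: 0.504
```

```bash
python3 st.py
```

```text
26.02 [0.5707 0.0622 0.239 ] yaw 179.2 F [-2.  -2.7  4.7] M [-0.609  0.87   0.183] w 0.504 j6 -23.3 eff6 -0.032
```

Request:
{"method": "play_rows", "body": {"commands": [{"fingers": 1,"tx": 0,"ty": 0,"tz": 0,"ax": 0.0083,"ay": 0,"az": 0}]}}

```text
time_s: 26.1
tcp_pos: [0.5707, 0.0623, 0.2391]
ee_rot: [[-0.001, -0.999, 0.04], [-0.002, 0.04, 0.999], [-1.0, 0.001, -0.002]]
wrist_force: [-2.7, -2.3, 3.8]
gripper_width: 0.505
```

```bash
python3 st.py
```

```text
26.1 [0.5707 0.0623 0.2391] yaw 177.7 F [-2.7 -2.3  3.8] M [-0.583  0.864  0.24 ] w 0.505 j6 -24.8 eff6 -0.034
```

Request:
{"method": "play_rows", "body": {"commands": [{"fingers": 1,"tx": 0,"ty": 0,"tz": 0,"ax": 0.0083,"ay": 0,"az": 0}]}}

```text
time_s: 26.18
tcp_pos: [0.5707, 0.0622, 0.2391]
ee_rot: [[-0.001, -0.998, 0.066], [-0.002, 0.066, 0.998], [-1.0, 0.001, -0.002]]
wrist_force: [-3.1, -1.8, 4.4]
gripper_width: 0.505
```

```bash
python3 st.py
```

```text
26.18 [0.5707 0.0622 0.2391] yaw 176.2 F [-3.1 -1.8  4.4] M [-0.581  0.868  0.204] w 0.505 j6 -26.2 eff6 -0.036
```

Request:
{"method": "play_rows", "body": {"commands": [{"fingers": 1,"tx": 0,"ty": 0,"tz": 0,"ax": 0.0111,"ay": 0,"az": 0}]}}

```text
time_s: 26.27
tcp_pos: [0.5706, 0.0623, 0.239]
ee_rot: [[-0.001, -0.995, 0.101], [-0.002, 0.101, 0.995], [-1.0, 0.001, -0.002]]
wrist_force: [-2.0, -2.4, 3.7]
gripper_width: 0.504
```

```bash
python3 st.py
```

```text
26.27 [0.5706 0.0623 0.239 ] yaw 174.2 F [-2.  -2.4  3.7] M [-0.615  0.877  0.207] w 0.504 j6 -28.3 eff6 0.076
```

Request:
{"method": "play_rows", "body": {"commands": [{"fingers": 1,"tx": 0,"ty": 0,"tz": 0,"ax": 0.0111,"ay": 0,"az": 0}]}}

```text
time_s: 26.35
tcp_pos: [0.5706, 0.0623, 0.239]
ee_rot: [[-0.001, -0.991, 0.136], [-0.002, 0.136, 0.991], [-1.0, 0.001, -0.002]]
wrist_force: [-2.6, -1.3, 4.1]
gripper_width: 0.499
```

```bash
python3 st.py
```

```text
26.35 [0.5706 0.0623 0.239 ] yaw 172.2 F [-2.6 -1.3  4.1] M [-0.54   0.849  0.251] w 0.499 j6 -30.3 eff6 0.031
```

Request:
{"method": "play_rows", "body": {"commands": [{"fingers": 1,"tx": 0,"ty": 0,"tz": 0,"ax": 0.0111,"ay": 0,"az": 0}]}}

```text
time_s: 26.43
tcp_pos: [0.5706, 0.0623, 0.239]
ee_rot: [[-0.001, -0.985, 0.17], [-0.002, 0.17, 0.985], [-1.0, 0.001, -0.002]]
wrist_force: [-3.9, -2.1, 4.3]
gripper_width: 0.504
```

```bash
python3 st.py
```

```text
26.43 [0.5706 0.0623 0.239 ] yaw 170.2 F [-3.9 -2.1  4.3] M [-0.558  0.911  0.261] w 0.504 j6 -32.3 eff6 0.025
```

Request:
{"method": "play_rows", "body": {"commands": [{"fingers": 1,"tx": 0,"ty": 0,"tz": 0,"ax": 0.0111,"ay": 0,"az": 0}]}}

```text
time_s: 26.52
tcp_pos: [0.5706, 0.0623, 0.239]
ee_rot: [[-0.001, -0.979, 0.204], [-0.002, 0.204, 0.979], [-1.0, 0.001, -0.002]]
wrist_force: [-2.2, -0.7, 3.8]
gripper_width: 0.501
```

```bash
python3 st.py
```

```text
26.52 [0.5706 0.0623 0.239 ] yaw 168.2 F [-2.2 -0.7  3.8] M [-0.528  0.885  0.214] w 0.501 j6 -34.3 eff6 0.022
```

Request:
{"method": "play_rows", "body": {"commands": [{"fingers": 1,"tx": 0,"ty": 0,"tz": 0,"ax": 0.0111,"ay": 0,"az": 0}]}}

```text
time_s: 26.6
tcp_pos: [0.5706, 0.0623, 0.239]
ee_rot: [[-0.001, -0.971, 0.238], [-0.002, 0.238, 0.971], [-1.0, 0.001, -0.002]]
wrist_force: [-2.4, -1.8, 4.4]
gripper_width: 0.507
```

```bash
python3 st.py
```

```text
26.6 [0.5706 0.0623 0.239 ] yaw 166.2 F [-2.4 -1.8  4.4] M [-0.567  0.904  0.225] w 0.507 j6 -36.3 eff6 0.019
```

Request:
{"method": "play_rows", "body": {"commands": [{"fingers": 1,"tx": 0,"ty": 0,"tz": 0,"ax": 0.0111,"ay": 0,"az": 0}]}}

```text
time_s: 26.68
tcp_pos: [0.5706, 0.0623, 0.239]
ee_rot: [[-0.001, -0.962, 0.272], [-0.002, 0.272, 0.962], [-1.0, 0.001, -0.002]]
wrist_force: [-3.0, -1.0, 4.2]
gripper_width: 0.499
```

```bash
python3 st.py
```

```text
26.68 [0.5706 0.0623 0.239 ] yaw 164.2 F [-3.  -1.   4.2] M [-0.584  0.896  0.239] w 0.499 j6 -38.3 eff6 0.017
```

Request:
{"method": "play_rows", "body": {"commands": [{"fingers": 1,"tx": 0,"ty": 0,"tz": 0,"ax": 0.0139,"ay": 0,"az": 0}]}}

```text
time_s: 26.77
tcp_pos: [0.5705, 0.0623, 0.239]
ee_rot: [[-0.001, -0.949, 0.314], [-0.002, 0.314, 0.949], [-1.0, 0.001, -0.002]]
wrist_force: [-3.0, -1.6, 4.2]
gripper_width: 0.507
```

```bash
python3 st.py
```

```text
26.77 [0.5705 0.0623 0.239 ] yaw 161.7 F [-3.  -1.6  4.2] M [-0.563  0.923  0.223] w 0.507 j6 -40.8 eff6 0.128
```

Request:
{"method": "play_rows", "body": {"commands": [{"fingers": 1,"tx": 0,"ty": 0,"tz": 0,"ax": 0.0139,"ay": 0,"az": 0}]}}

```text
time_s: 26.85
tcp_pos: [0.5705, 0.0623, 0.239]
ee_rot: [[-0.001, -0.935, 0.355], [-0.002, 0.355, 0.935], [-1.0, 0.001, -0.002]]
wrist_force: [-3.8, -1.1, 3.5]
gripper_width: 0.504
```

```bash
python3 st.py
```

```text
26.85 [0.5705 0.0623 0.239 ] yaw 159.2 F [-3.8 -1.1  3.5] M [-0.533  0.978  0.236] w 0.504 j6 -43.3 eff6 0.083
```

Request:
{"method": "play_rows", "body": {"commands": [{"fingers": 1,"tx": 0,"ty": 0,"tz": 0,"ax": 0.0139,"ay": 0,"az": 0}]}}

```text
time_s: 26.93
tcp_pos: [0.5705, 0.0623, 0.239]
ee_rot: [[-0.001, -0.918, 0.396], [-0.002, 0.396, 0.918], [-1.0, 0.0, -0.002]]
wrist_force: [-2.9, -1.9, 3.7]
gripper_width: 0.504
```

```bash
python3 st.py
```

```text
26.93 [0.5705 0.0623 0.239 ] yaw 156.7 F [-2.9 -1.9  3.7] M [-0.537  0.91   0.259] w 0.504 j6 -45.8 eff6 0.075
```

Request:
{"method": "play_rows", "body": {"commands": [{"fingers": 1,"tx": 0,"ty": 0,"tz": 0,"ax": 0.0139,"ay": 0,"az": 0}]}}

```text
time_s: 27.02
tcp_pos: [0.5705, 0.0623, 0.239]
ee_rot: [[-0.001, -0.9, 0.435], [-0.002, 0.435, 0.9], [-1.0, 0.0, -0.002]]
wrist_force: [-2.4, -1.2, 4.6]
gripper_width: 0.501
```

```bash
python3 st.py
```

```text
27.02 [0.5705 0.0623 0.239 ] yaw 154.2 F [-2.4 -1.2  4.6] M [-0.468  0.945  0.284] w 0.501 j6 -48.3 eff6 0.072
```

Request:
{"method": "play_rows", "body": {"commands": [{"fingers": 1,"tx": 0,"ty": 0,"tz": 0,"ax": 0.0139,"ay": 0,"az": 0}]}}

```text
time_s: 27.1
tcp_pos: [0.5705, 0.0624, 0.239]
ee_rot: [[-0.001, -0.88, 0.474], [-0.002, 0.474, 0.88], [-1.0, 0.0, -0.002]]
wrist_force: [-2.6, -1.9, 2.9]
gripper_width: 0.497
```

```bash
python3 st.py
```

```text
27.1 [0.5705 0.0624 0.239 ] yaw 151.7 F [-2.6 -1.9  2.9] M [-0.441  0.919  0.236] w 0.497 j6 -50.8 eff6 0.069
```

Request:
{"method": "play_rows", "body": {"commands": [{"fingers": 1,"tx": 0,"ty": 0,"tz": 0,"ax": 0.0139,"ay": 0,"az": 0}]}}

```text
time_s: 27.18
tcp_pos: [0.5704, 0.0624, 0.239]
ee_rot: [[-0.001, -0.859, 0.513], [-0.002, 0.513, 0.859], [-1.0, 0.0, -0.002]]
wrist_force: [-2.4, -1.1, 4.9]
gripper_width: 0.505
```

```bash
python3 st.py
```

```text
27.18 [0.5704 0.0624 0.239 ] yaw 149.2 F [-2.4 -1.1  4.9] M [-0.47   0.954 -0.003] w 0.505 j6 -53.3 eff6 0.356
```

A real click at yaw −210.8: the moment fell from 0.24 to 0 after climbing, and the joint effort stepped with it. The next one should come about 18° on.

Request:
{"method": "play_rows", "body": {"commands": [{"fingers": 1,"tx": 0,"ty": 0,"tz": 0,"ax": 0.0167,"ay": 0,"az": 0}]}}

```text
time_s: 27.27
tcp_pos: [0.5705, 0.0624, 0.239]
ee_rot: [[-0.001, -0.83, 0.558], [-0.002, 0.558, 0.83], [-1.0, 0.0, -0.002]]
wrist_force: [-3.3, -1.8, 4.2]
gripper_width: 0.506
```

```bash
python3 st.py
```

```text
27.27 [0.5705 0.0624 0.239 ] yaw 146.1 F [-3.3 -1.8  4.2] M [-0.437  0.984 -0.003] w 0.506 j6 -56.4 eff6 0.458
```

Request:
{"method": "play_rows", "body": {"commands": [{"fingers": 1,"tx": 0,"ty": 0,"tz": 0,"ax": 0.0167,"ay": 0,"az": 0}]}}

```text
time_s: 27.35
tcp_pos: [0.5704, 0.0624, 0.239]
ee_rot: [[-0.002, -0.8, 0.601], [-0.002, 0.601, 0.8], [-1.0, 0.0, -0.002]]
wrist_force: [-3.3, -2.3, 3.5]
gripper_width: 0.502
```

```bash
python3 st.py
```

```text
27.35 [0.5704 0.0624 0.239 ] yaw 143.1 F [-3.3 -2.3  3.5] M [-0.393  0.989  0.086] w 0.502 j6 -59.4 eff6 0.377
```

Request:
{"method": "play_rows", "body": {"commands": [{"fingers": 1,"tx": 0,"ty": 0,"tz": 0,"ax": 0.0167,"ay": 0,"az": 0}]}}

```text
time_s: 27.43
tcp_pos: [0.5704, 0.0624, 0.239]
ee_rot: [[-0.002, -0.767, 0.642], [-0.002, 0.642, 0.767], [-1.0, 0.0, -0.002]]
wrist_force: [-3.5, -1.2, 4.1]
gripper_width: 0.506
```

```bash
python3 st.py
```

```text
27.43 [0.5704 0.0624 0.239 ] yaw 140.1 F [-3.5 -1.2  4.1] M [-0.373  1.044  0.088] w 0.506 j6 -62.4 eff6 0.315
```

Request:
{"method": "play_rows", "body": {"commands": [{"fingers": 1,"tx": 0,"ty": 0,"tz": 0,"ax": 0.0167,"ay": 0,"az": 0}]}}

```text
time_s: 27.52
tcp_pos: [0.5704, 0.0624, 0.239]
ee_rot: [[-0.002, -0.732, 0.681], [-0.002, 0.681, 0.732], [-1.0, 0.0, -0.002]]
wrist_force: [-3.1, -1.0, 3.4]
gripper_width: 0.5
```

```bash
python3 st.py
```

```text
27.52 [0.5704 0.0624 0.239 ] yaw 137.1 F [-3.1 -1.   3.4] M [-0.367  1.041  0.144] w 0.500 j6 -65.4 eff6 0.299
```

Request:
{"method": "play_rows", "body": {"commands": [{"fingers": 1,"tx": 0,"ty": 0,"tz": 0,"ax": 0.0167,"ay": 0,"az": 0}]}}

```text
time_s: 27.6
tcp_pos: [0.5704, 0.0624, 0.239]
ee_rot: [[-0.002, -0.696, 0.718], [-0.002, 0.718, 0.696], [-1.0, -0.0, -0.002]]
wrist_force: [-3.5, -1.5, 4.3]
gripper_width: 0.505
```

```bash
python3 st.py
```

```text
27.6 [0.5704 0.0624 0.239 ] yaw 134.1 F [-3.5 -1.5  4.3] M [-0.35   0.971  0.295] w 0.505 j6 -68.4 eff6 0.147
```

Request:
{"method": "play_rows", "body": {"commands": [{"fingers": 1,"tx": 0,"ty": 0,"tz": 0,"ax": 0.0167,"ay": 0,"az": 0}]}}

```text
time_s: 27.68
tcp_pos: [0.5704, 0.0624, 0.239]
ee_rot: [[-0.002, -0.658, 0.753], [-0.002, 0.753, 0.658], [-1.0, -0.0, -0.002]]
wrist_force: [-2.5, -1.8, 3.7]
gripper_width: 0.502
```

```bash
python3 st.py
```

```text
27.68 [0.5704 0.0624 0.239 ] yaw 131.1 F [-2.5 -1.8  3.7] M [-0.354  1.051  0.265] w 0.502 j6 -71.4 eff6 0.131
```

Request:
{"method": "play_rows", "body": {"commands": [{"fingers": 1,"tx": 0,"ty": 0,"tz": 0,"ax": 0.0111,"ay": 0,"az": 0}]}}

```text
time_s: 27.77
tcp_pos: [0.5704, 0.0625, 0.239]
ee_rot: [[-0.002, -0.631, 0.776], [-0.002, 0.776, 0.631], [-1.0, -0.0, -0.002]]
wrist_force: [-4.2, -1.7, 4.7]
gripper_width: 0.507
```

```bash
python3 st.py
```

```text
27.77 [0.5704 0.0625 0.239 ] yaw 129.1 F [-4.2 -1.7  4.7] M [-0.421  1.05   0.291] w 0.507 j6 -73.3 eff6 -0.096
```

Request:
{"method": "play_rows", "body": {"commands": [{"fingers": 1,"tx": 0,"ty": 0,"tz": 0,"ax": 0.0111,"ay": 0,"az": 0}]}}

```text
time_s: 27.85
tcp_pos: [0.5704, 0.0625, 0.239]
ee_rot: [[-0.002, -0.604, 0.797], [-0.002, 0.797, 0.604], [-1.0, -0.0, -0.002]]
wrist_force: [-3.7, -1.5, 5.3]
gripper_width: 0.502
```

```bash
python3 st.py
```

```text
27.85 [0.5704 0.0625 0.239 ] yaw 127.2 F [-3.7 -1.5  5.3] M [-0.357  1.05   0.312] w 0.502 j6 -75.3 eff6 -0.015
```

Request:
{"method": "play_rows", "body": {"commands": [{"fingers": 1,"tx": 0,"ty": 0,"tz": 0,"ax": 0.0111,"ay": 0,"az": 0}]}}

```text
time_s: 27.93
tcp_pos: [0.5703, 0.0625, 0.2389]
ee_rot: [[-0.002, -0.576, 0.817], [-0.002, 0.817, 0.576], [-1.0, -0.0, -0.002]]
wrist_force: [-3.4, -0.6, 5.2]
gripper_width: 0.504
```

```bash
python3 st.py
```

```text
27.93 [0.5703 0.0625 0.2389] yaw 125.2 F [-3.4 -0.6  5.2] M [-0.318  1.054  0.29 ] w 0.504 j6 -77.3 eff6 -0.010
```

Request:
{"method": "play_rows", "body": {"commands": [{"fingers": 1,"tx": 0,"ty": 0,"tz": 0,"ax": 0.0111,"ay": 0,"az": 0}]}}

```text
time_s: 28.02
tcp_pos: [0.5703, 0.0625, 0.239]
ee_rot: [[-0.002, -0.547, 0.837], [-0.002, 0.837, 0.547], [-1.0, -0.0, -0.002]]
wrist_force: [-4.1, -1.8, 3.8]
gripper_width: 0.503
```

```bash
python3 st.py
```

```text
28.02 [0.5703 0.0625 0.239 ] yaw 123.2 F [-4.1 -1.8  3.8] M [-0.357  1.017  0.306] w 0.503 j6 -79.3 eff6 -0.012
```

Request:
{"method": "play_rows", "body": {"commands": [{"fingers": 1,"tx": 0,"ty": 0,"tz": 0,"ax": 0.0111,"ay": 0,"az": 0}]}}

```text
time_s: 28.1
tcp_pos: [0.5703, 0.0625, 0.239]
ee_rot: [[-0.002, -0.518, 0.855], [-0.002, 0.855, 0.518], [-1.0, -0.001, -0.002]]
wrist_force: [-4.0, -2.2, 4.0]
gripper_width: 0.502
```

```bash
python3 st.py
```

```text
28.1 [0.5703 0.0625 0.239 ] yaw 121.2 F [-4.  -2.2  4. ] M [-0.306  1.084  0.227] w 0.502 j6 -81.3 eff6 -0.015
```

Request:
{"method": "play_rows", "body": {"commands": [{"fingers": 1,"tx": 0,"ty": 0,"tz": 0,"ax": 0.0111,"ay": 0,"az": 0}]}}

```text
time_s: 28.18
tcp_pos: [0.5703, 0.0625, 0.2389]
ee_rot: [[-0.002, -0.487, 0.873], [-0.002, 0.873, 0.487], [-1.0, -0.001, -0.002]]
wrist_force: [-3.3, -1.4, 5.0]
gripper_width: 0.5
```

```bash
python3 st.py
```

```text
28.18 [0.5703 0.0625 0.2389] yaw 119.2 F [-3.3 -1.4  5. ] M [-0.299  1.049  0.007] w 0.500 j6 -83.3 eff6 0.239
```

Request:
{"method": "play_rows", "body": {"commands": [{"fingers": 1,"tx": 0,"ty": 0,"tz": 0,"ax": 0.0111,"ay": 0,"az": 0}]}}

```text
time_s: 28.27
tcp_pos: [0.5703, 0.0625, 0.2389]
ee_rot: [[-0.002, -0.456, 0.89], [-0.001, 0.89, 0.456], [-1.0, -0.0, -0.002]]
wrist_force: [-3.8, -1.2, 4.4]
gripper_width: 0.505
```

```bash
python3 st.py
```

```text
28.27 [0.5703 0.0625 0.2389] yaw 117.1 F [-3.8 -1.2  4.4] M [-0.243  1.06  -0.062] w 0.505 j6 -85.3 eff6 0.321
```

Request:
{"method": "play_rows", "body": {"commands": [{"fingers": 1,"tx": 0,"ty": 0,"tz": 0,"ax": 0.0111,"ay": 0,"az": 0}]}}

```text
time_s: 28.35
tcp_pos: [0.5703, 0.0626, 0.2389]
ee_rot: [[-0.002, -0.424, 0.905], [-0.001, 0.905, 0.424], [-1.0, -0.0, -0.002]]
wrist_force: [-2.7, -1.0, 3.9]
gripper_width: 0.5
```

```bash
python3 st.py
```

```text
28.35 [0.5703 0.0626 0.2389] yaw 115.1 F [-2.7 -1.   3.9] M [-0.201  1.039 -0.013] w 0.500 j6 -87.3 eff6 0.285
```

The second click came at −240.8 (0.23 → 0.007), with a clear sawtooth between. The isolated dip at −152.5 happened at low torque, so I don't count it; if it were a click the total would be three, still within the limit. I'll stop here and release.

Request:
{"method": "play_rows", "body": {"commands": [{"fingers": 0.02,"tx": 0,"ty": 0,"tz": 0,"ax": 0,"ay": 0,"az": 0},{"fingers": -0.1,"tx": -0.001,"ty": 0,"tz": 0,"ax": 0,"ay": 0,"az": 0},{"fingers": -0.3,"tx": -0.001,"ty": 0,"tz": 0,"ax": 0,"ay": 0,"az": 0},{"fingers": -0.5,"tx": -0.001,"ty": 0,"tz": 0,"ax": 0,"ay": 0,"az": 0},{"fingers": -0.5,"tx": -0.001,"ty": 0,"tz": 0,"ax": 0,"ay": 0,"az": 0}]}}

```text
time_s: 28.77
tcp_pos: [0.5716, 0.0635, 0.2388]
ee_rot: [[0.001, -0.427, 0.904], [0.0, 0.904, 0.427], [-1.0, 0.0, 0.001]]
wrist_force: [0.2, -0.2, -0.2]
gripper_width: 0.689
```

```bash
python3 st.py
```

```text
28.77 [0.5716 0.0635 0.2388] yaw 115.2 F [ 0.2 -0.2 -0.2] M [-0.049 -0.055  0.01 ] w 0.689 j6 -87.2 eff6 0.003
```

Request:
{"method": "play_rows", "body": {"commands": [{"fingers": -0.5,"tx": -0.01,"ty": 0,"tz": 0,"ax": 0,"ay": 0,"az": 0},{"fingers": -0.5,"tx": -0.03,"ty": 0,"tz": 0,"ax": 0,"ay": 0,"az": 0},{"fingers": -0.5,"tx": -0.07,"ty": 0,"tz": 0,"ax": 0,"ay": 0,"az": 0},{"fingers": -0.5,"tx": -0.11,"ty": 0,"tz": 0,"ax": 0,"ay": 0,"az": 0},{"fingers": -0.5,"tx": -0.15,"ty": 0,"tz": 0,"ax": 0,"ay": 0,"az": 0}]}}

```text
time_s: 29.18
tcp_pos: [0.5712, 0.0632, 0.3533]
ee_rot: [[0.0, -0.427, 0.904], [-0.0, 0.904, 0.427], [-1.0, -0.0, 0.0]]
wrist_force: [0.2, -0.2, 0.6]
gripper_width: 0.745
```

Request:
{"method": "play_rows", "body": {"commands": [{"fingers": -0.5,"tx": -0.02,"ty": 0,"tz": 0,"ax": 0,"ay": 0,"az": 0},{"fingers": -0.5,"tx": -0.02,"ty": 0,"tz": 0,"ax": 0,"ay": 0,"az": 0},{"fingers": -0.5,"tx": -0.02,"ty": 0,"tz": 0,"ax": 0,"ay": 0,"az": 0}]}}

```text
time_s: 29.43
tcp_pos: [0.5714, 0.0635, 0.3677]
ee_rot: [[0.002, -0.426, 0.905], [0.001, 0.905, 0.426], [-1.0, 0.0, 0.003]]
wrist_force: [-0.4, -0.5, 0.0]
gripper_width: 0.748
```

```bash
python3 st.py; python3 - <<'E'
from h import *
a=cam("scene");b=cam("side");w=cam("wrist")
im=np.hstack([cv2.resize(a["image"][90:346,130:386],(400,400),interpolation=cv2.INTER_CUBIC),cv2.resize(b["image"][130:330,120:320],(400,400),interpolation=cv2.INTER_CUBIC)])
im=np.vstack([im,np.hstack([cv2.resize(w["image"][100:230,120:390],(400,192)),np.zeros((192,400,3),np.uint8)])]); cv2.imwrite("pics/z.png",im[:,:,::-1])
E
```

```text
29.43 [0.5714 0.0635 0.3677] yaw 115.2 F [-0.4 -0.5  0. ] M [ 0.01   0.036 -0.049] w 0.748 j6 -87.2 eff6 0.002
```

View pics/z.png

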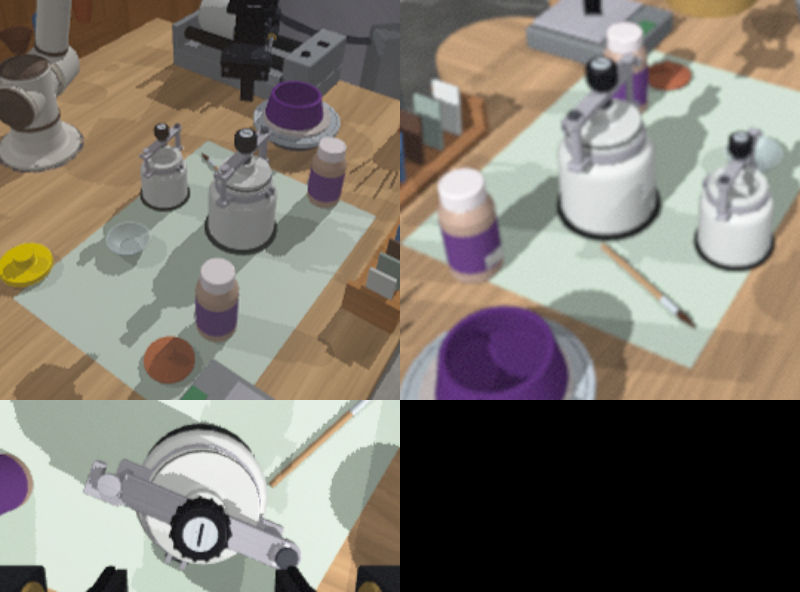

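The final picture shows the lid seated, the bar home on the stud and the bystanders in place. The knob's mark sits at the same angle in the wrist view as before gripping, so the pads did not slip on the knob.

```bash
python3 -c "
from station import job; print(job.finish_job())"
```

```text
the job is handed in; nothing more can be done
None
```

The jar is closed and the job is handed in at about 29.5 s. The white lid is in the mouth, the bar is against the stud, and the knob is tightened past two ratchet clicks.

- **Lid:** it first caught on its taper, about 3 mm high. A gentle push on the boss dropped it in. The probe then stopped at a boss top of 0.186 m, which is the expected seated height, with 17 N pressing down.
- **Bar:** closed fingertips swept it round, and it stalled against the stud at about 8 N. The knob was then seen at (0.567, 0.062), on the jar's axis.
- **Knob:** I turned it about 243° clockwise. The moment climbed to between 0.25 and 0.3 N m and dropped to about zero twice, at 209° and 239°, and I stopped just after the second drop.
- **Last checks:** with the gripper raised clear, the forces read about zero. The final pictures show the bar home, the lid level and the bystanders in view where they were.

Two readings disagreed with the description:
- The two clicks came 30° apart rather than 18°, probably because the screw still advanced between them.
- There was a brief dip in the moment at 150° of turning, at low torque, which I did not count as a click. If it was one, the total is three.

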